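Clear, load and shut the reagent drawer

TASK

Tidy the bench: first take the square jar, which is too tall for the drawer, out of it and put it on the steel tray. Then lay the pipette across the drawer's front compartment and all the reagent cartons in its rear compartment, side by side on the floor and none on top of another, and gently slide the drawer fully shut. Leave the glass dish and the timer that lie among the cartons where they are.

Things in the scene. Friction and masses are not known exactly. Their poses are not given: they have to be found in the camera images.
- unit_front (a point): bottom centre of the front face, on the bench, of the low fixed white drawer unit: 300 mm deep, 328 wide, 85 high. Axes of the unit: x into the unit (roughly away from the robot), y to the left, z up; the front face is the plane x = 0. The opening is clear to 75 mm above the bench: anything in the drawer reaching higher stops it shutting
- drawer (a joint): how far the unit's drawer is out, m: 0 shut, 0.235 fully out (starts 0.205 to 0.235); out is along the unit's -x. Rubs with 2 N plus 6 N per m/s, no catch, stays where left. Inside 290 mm wide (y), walls 6 thick and 40 high above the floor, which is 19 mm above the bench; blue front plate 12 thick, top 70 mm above the bench; a cross wall 6 thick, 30 high splits it in two
- handle (a point): middle of the steel bar handle on the drawer's front; the bar is 11 mm thick, 120 mm long along the unit's y, stands 35 mm in front of the front plate, 50 mm above the bench; moves with the drawer
- front_bay (a point): centre of the floor of the drawer's front compartment (85 mm in x, 290 mm in y), axes as the unit's; moves with the drawer. In these axes the cross wall is at x = 42.5 to 48.5 mm, and the rear compartment runs from x = 48.5 to 231.5 mm, same width and floor height. With the drawer out by d, only x below (d - 42.5 mm) is clear of the unit's top; the rest lies under it
- jar: a square white screw-top jar, body 62 x 62 mm and 62 mm high, round grey lid 54 mm across on top, 84 mm high in all, about 0.28 kg; starts upright in the open part of the rear compartment; origin at the centre of its underside, z towards the lid, x and y square to its sides
- jar_mid (a point): the middle of the jar, on its axis, 42 mm above its underside
- tray: a shallow square steel tray fixed on the bench to the right of the drawer unit, 112 x 112 mm outside, 102 x 102 mm inside, floor 5 mm thick, rim 14 mm high; origin at the centre of its underside. A fixed 160 mm tall bottle stands farther back to its right
- tray_in (a point): centre of the tray's inner floor
- pipette: a hand pipette lying on the bench to the right of the drawer: square-section grip 110 x 28 x 28 mm centred on the origin, grey tip shaft 14 mm thick reaching to x = +130 mm, plunger 18 mm thick reaching to x = -75 mm; about 0.12 kg; origin at the middle of the grip, x along the pipette towards the tip, z up
- carton0: a plain cardboard reagent carton, 80 mm (x) x 30 mm (y) x 38 mm high (z), about 0.1 kg, on the bench to the left of the drawer; all cartons are alike and 3 to 5 are present; origin at its middle
- carton1: a plain cardboard reagent carton, 80 mm (x) x 30 mm (y) x 38 mm high (z), about 0.1 kg, on the bench to the left of the drawer; all cartons are alike and 3 to 5 are present; origin at its middle
- carton2: a plain cardboard reagent carton, 80 mm (x) x 30 mm (y) x 38 mm high (z), about 0.1 kg, on the bench to the left of the drawer; all cartons are alike and 3 to 5 are present; origin at its middle
- carton3: a plain cardboard reagent carton, 80 mm (x) x 30 mm (y) x 38 mm high (z), about 0.1 kg, on the bench to the left of the drawer; all cartons are alike and 3 to 5 are present; origin at its middle
- carton4: a plain cardboard reagent carton, 80 mm (x) x 30 mm (y) x 38 mm high (z), about 0.1 kg, on the bench to the left of the drawer; all cartons are alike and 3 to 5 are present; origin at its middle
- dish: a shallow round glass dish with lid, 62 mm across, 16 mm high; a bystander lying among the cartons; origin at centre of underside
- timer: a flat square white bench timer, 58 x 58 x 18 mm; a bystander lying among the cartons. (A fixed tip box, 95 mm high, and a fixed tube rack stand beyond the cartons, at the back left.); origin at centre of underside

How it is judged:
By the outcome, as a careful person would: the job done as asked, in the order asked, and still so for the second after the job is handed in, with the robot touching nothing.
Of carton0, carton1, carton2, carton3, carton4 only 3 to 5 are there at a start; the rules pass over those that are not, and their reading is None.
At some moment in a run one of carton0, carton1, carton2, carton3, carton4, pipette may be knocked a few centimetres aside while the robot is not near it.
Once in a run the grip may slacken for a moment while it holds something.
It also fails if it takes over 210 s, if anything falls off the work surface, if the arm or the gripper's body presses on something with over 40 N, if the wrist force passes 120 N, or if a joint passes its speed limit or range.

ROBOT

A 6-joint arm with a two-finger parallel gripper is mounted at the origin on the work surface. World frame = base frame: x ahead of the robot, y to its left, z up, the work surface at z = 0. Lengths are in m, angles in rad, forces in N, time in s.
With the tool pointing down it reaches from about 0.35 to 0.975 m from the base axis. Payload 7.1 kg.
Tool frame: the origin (TCP) lies on the centre line of the jaws, within the pads' length; the fingertips stand 19 mm ahead of it and the grasp point (between the pads) is the TCP (tcp_to_tips is the distance from the TCP to the fingertips, in m); z points along the fingers, y is the line along which they close (so a half turn about z gives the same grasp; the last joint's range is limited). The gripper opens to 88 mm and grips with 3 to 60 N. Pads are 20 mm wide; open, the fingers measure 115 mm over their backs; the gripper's body (75 mm by 178 mm) begins 61 mm behind the grasp point.
Start: joints at [-1.357, 0.423, 1.63, -0, 1.089, -0.019], TCP at [0.144, -0.608, 0.242] pointing down, gripper open.
Joint ranges: [-3, 3], [-0.9, 2.11], [0.09, 2.58], [-1.31, 4.45], [0.11, 2.69], [-2.54, 2.54]. Speed limits (rad/s): [2.39, 2.39, 3.01, 3.14, 3.14, 3.14].

INTERFACE

Orientations are given as a 3x3 rotation matrix whose columns are the frame's x, y, z axes.
In Python, from plant import observe, camera, hand_in, tcp_to_tips gives the robot as it stands.
- The arm moves only by the tool move_arm, never from a script. Its arguments are lists of equal length, an entry for each row: "grip": the finger opening in cm, from 0 to 8.78; "travel": the shift along the world's x, y, z in cm, a list of three; "delta_rot": the turn, a rotation vector about the world's x, y, z in rad, a list of three. A call has exactly 10 rows; each row shifts and turns the commanded pose from where the row before left it; what a row does not reach is not made up. A row lasts 1/12 s, in which the tool goes at most 41.7 mm and 7.16 degrees, less where a joint would pass 70% of its speed; a pose out of reach is approached as far as the arm can. A call with a gripper value outside its range is refused whole. The fingers move at their own pace and stop on an object; "force" is the grip in N (left out, the last holds). Time passes only in rows, so rows that do not move let the fingers close, or fill a call up. It gives the time, the measured TCP pose, the force, the opening and the grip force at its end, in the units of the state.
- observe(): the state, without advancing time (a new reading comes with each control period).
- camera(name): name is "side" or "top" or "wrist"; returns a dict with "pixels" (480x640x3 uint8, blue, green, red), "intrinsics" (3x3 intrinsics, pixels), "T" (4x4, takes a point from camera to world coordinates); the wrist camera has in their place "hand_eye" (4x4, takes a point from camera to tool coordinates, whose origin is the TCP and whose axes are the flange's). Camera axes: x right, y down, z forward; pixel columns grow to the right and rows downward; lengths in m; the calibration is good to about 2 mm. A picture is of the moment at which its call begins: read the wrist's pose just before it. There is no depth.
- hand_in(): hands the job in; it is judged then, once.
The state is a dict: "time": time; "q": joint angles; "joint_velocities": joint speeds; "joint_torque": joint torques, N m; "ee_pos": TCP position; "ee_rot": TCP orientation; "force": force on the tool from outside, world axes, zero at the start; "torque": the same for the moment, N m; "finger_gap": opening from 0.0 (shut) to 1.0 (fully open); "grasp_force": force on a finger pad.
Only numpy, scipy, OpenCV 4.12 (cv2) and the standard library are available. Lean on these libraries where they do the work, as an engineer would, in place of code of your own. Each camera call takes 0.05 s, during which the arm holds its last target. There are 200 camera calls.

## Working session

There is one attempt and no reset: what is moved stays moved. The work goes in short steps, Python scripts to look and compute and a tool call to move; the robot and the scene stay as the last step left them, time stands still between calls to the robot, and variables do not carry over. Pictures are saved under pics/ and viewed, at most 14 in all, crops included, and the job is handed in when it is done.

Besides the shell and the picture viewer there is one more tool, called after "Call:" by a JSON object that holds its "name" and its "arguments", one argument or row to a line. move_arm: Moves the arm, as the interface text tells. Its arguments: {"type":"object","properties":{"grip":{"type":"array","items":{"type":"number"}},"travel":{"type":"array","items":{"type":"array","items":{"type":"number"}}},"delta_rot":{"type":"array","items":{"type":"array","items":{"type":"number"}}},"force":{"type":"number"}},"required":["grip","travel","delta_rot"]}

```bash
mkdir -p pics; ls; cat > h.py <<'E'
import numpy as np, cv2, json
from plant import observe, camera, hand_in, tcp_to_tips
np.set_printoptions(precision=4,suppress=True)
def snap(name,fn):
    o=observe(); c=camera(name); cv2.imwrite('pics/'+fn+'.png',c['pixels'])
    T=c['T'] if 'T' in c else None
    if T is None:
        W=np.eye(4);W[:3,:3]=o['ee_rot'];W[:3,3]=o['ee_pos'];T=W@np.array(c['hand_eye'])
    np.savez('pics/'+fn+'.npz',K=c['intrinsics'],T=T)
    return c
def ray(fn,uv):
    d=np.load('pics/'+fn+'.npz');p=np.linalg.inv(d['K'])@[uv[0],uv[1],1]
    return d['T'][:3,3],d['T'][:3,:3]@p
def onz(fn,uv,z):
    o,r=ray(fn,uv);return o+r*(z-o[2])/r[2]
def tri(*obs):
    A=[];b=[]
    for fn,uv in obs:
        o,r=ray(fn,uv);r=r/np.linalg.norm(r);P=np.eye(3)-np.outer(r,r);A.append(P);b.append(P@o)
    x=np.linalg.lstsq(np.vstack(A),np.hstack(b),rcond=None)[0]
    return x,[np.linalg.norm(a@x-c) for a,c in zip(A,b)]
def proj(fn,X):
    d=np.load('pics/'+fn+'.npz');p=np.linalg.inv(d['T'])@np.append(X,1);p=d['K']@p[:3];return p[:2]/p[2]
E
python3 - <<'E'
from h import *
for n in ['top','side','wrist']: snap(n,n+'0')
for n in ['top0','side0']:
    d=np.load(f'pics/{n}.npz');print(d['K'],d['T'])
o=observe();print(o['ee_pos'],o['ee_rot'],o['time'],tcp_to_tips)
E
```

```text
pics
[[458.8529   0.     311.9982]
 [  0.     458.8529 229.0879]
 [  0.       0.       1.    ]] [[ 0.0489 -0.9767  0.2089  0.3285]
 [-0.9988 -0.0477  0.011   0.0119]
 [-0.0008 -0.2092 -0.9779  1.1484]
 [ 0.      0.      0.      1.    ]]
[[491.578    0.     310.0792]
 [  0.     491.578  245.485 ]
 [  0.       0.       1.    ]] [[ 0.9985 -0.0193  0.0511  0.5062]
 [-0.0508 -0.6717  0.7391 -0.7152]
 [ 0.02   -0.7405 -0.6717  0.7265]
 [ 0.      0.      0.      1.    ]]
[ 0.1441 -0.6077  0.2411] [[ 0.973   0.2307 -0.0002]
 [ 0.2307 -0.973   0.0011]
 [ 0.     -0.0011 -1.    ]] 0.15 0.019
```

View pics/top0.png

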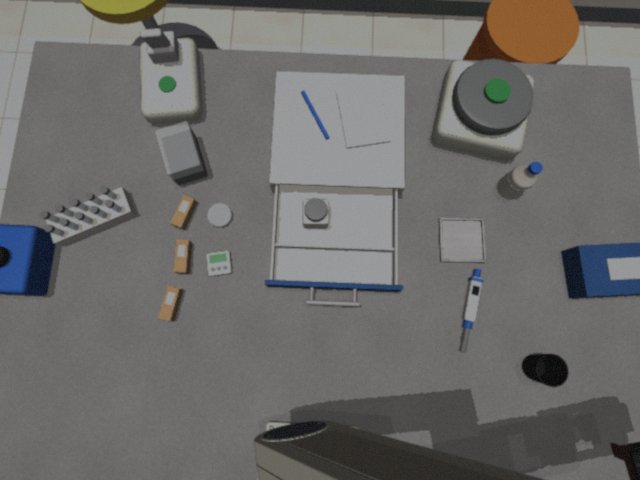

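View pics/side0.png

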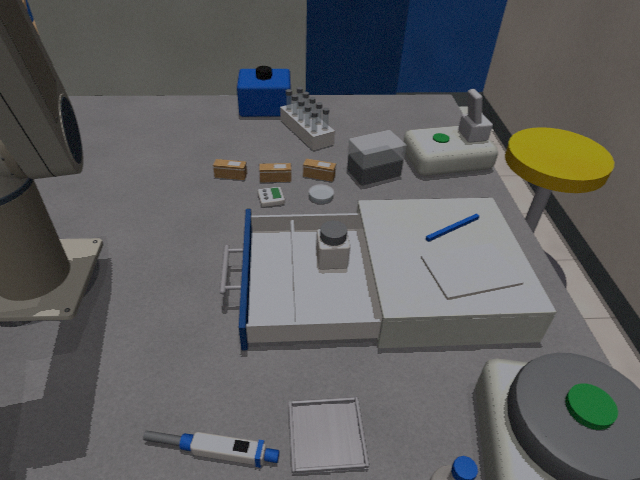

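The pictures show three cartons, at top-view pixels (183,211), (182,256) and (170,303). The jar is at (316,210), the tray at (462,240) and the pipette from (477,271) to (463,350). I'll enlarge for corner readings.

```bash
python3 - <<'E'
import cv2
t=cv2.imread('pics/top0.png');s=cv2.imread('pics/side0.png')
def crop(im,x,y,w,h,k,fn): cv2.imwrite('pics/'+fn+'.png',cv2.resize(im[y:y+h,x:x+w],None,fx=k,fy=k,interpolation=cv2.INTER_CUBIC))
a=cv2.resize(t[190:330,150:240],None,fx=4,fy=4,interpolation=cv2.INTER_CUBIC)
b=cv2.resize(t[215:355,430:500],None,fx=4,fy=4,interpolation=cv2.INTER_CUBIC)
import numpy as np
cv2.imwrite('pics/tc1.png',np.hstack([a,b]))
crop(t,260,175,150,140,4,'tc2')
crop(s,140,150,266,200,3,'sc1')
E
```

```text
(no output)
```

View pics/tc1.png

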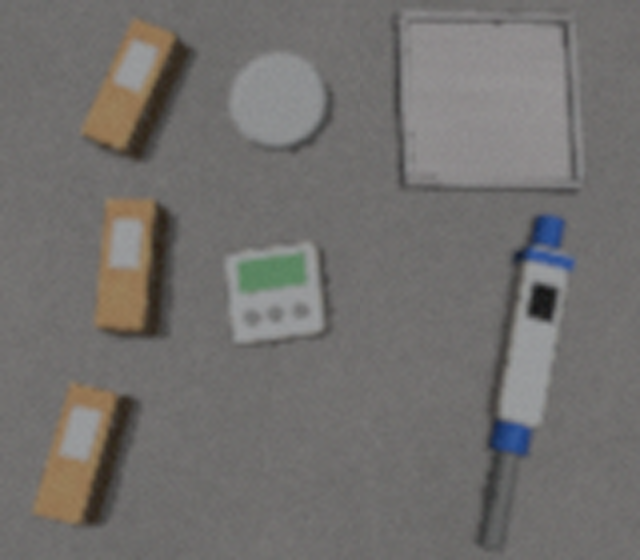

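View pics/tc2.png

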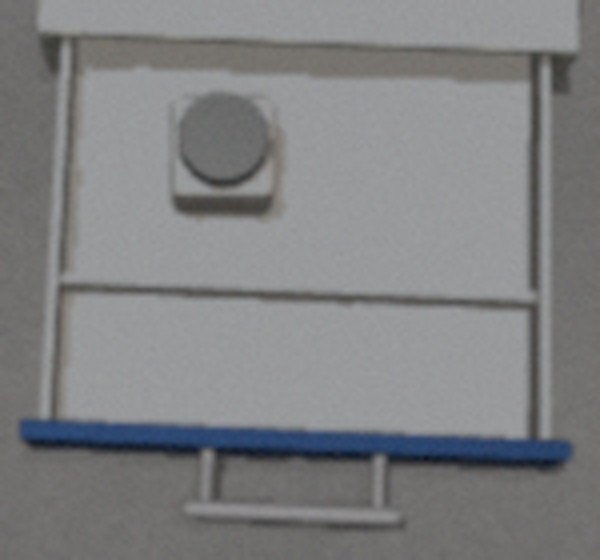

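View pics/sc1.png

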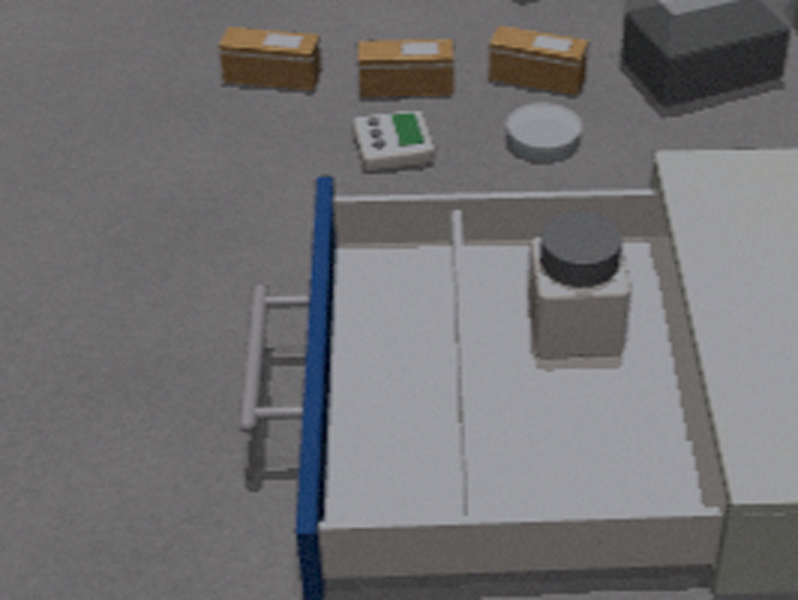

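```bash
cat > m1.py <<'E'
from h import *
f=lambda x0,y0,k:(lambda u,v:((u+.5)/k-.5+x0,(v+.5)/k-.5+y0))
A=f(150,190,4);B=lambda u,v:f(430,215,4)(u-360,v);C=f(260,175,4);S=f(140,150,3)
def pr(n,uv,z,side=None):
    p=onz('top0',uv,z);print(n,p*1000//1, *( [tri(('top0',uv),('side0',side))[0]*1000//1, onz('side0',side,z)*1000//1] if side else []))
    return p
pr('plateL',C(25,420),.07,S(325,178));pr('plateR',C(570,440),.07,S(311,527))
pr('hL',C(185,508),.055,S(262,287));pr('hR',C(403,518),.055,S(248,425))
pr('unitL',C(40,36),.085,S(655,150));pr('unitR',C(578,50),.085,S(725,503))
pr('lid',C(224,138),.103,S(582,243))
for c in [(172,97),(272,97),(275,197),(172,197)]: pr('jarc',C(*c),.081)
for c,s in zip([(397,10),(575,10),(583,188),(402,188)],[(358,398),(367,466),(292,473),(290,400)]): pr('tray',B(*c),.014,s)
pr('plunger',B(550,217),.023,(280,456));pr('tip',B(492,548),.021,(145,436))
for n,cs,s in [('a',[(137,20),(180,36),(127,152),(83,132)],(540,43)),('b',[(108,198),(158,200),(147,332),(96,328)],(406,48)),('c',[(70,383),(119,392),(84,524),(35,515)],(270,43))]:
    P=np.array([onz('top0',A(*c),.038) for c in cs]);m=np.mean([A(*c) for c in cs],0)
    print(n,'len',np.linalg.norm(P[0]-P[3]),np.linalg.norm(P[0]-P[1]),'yaw',np.degrees(np.arctan2(*( (P[0]+P[1]-P[2]-P[3])[[1,0]]))))
    pr(n,m,.038,S(*s))
pr('dish',A(278,98),.016);pr('timer',A(276,292),.018)
E
python3 m1.py
```

```text
plateL [432. 126.  70.] [430. 125.  72.] [428. 127.  70.]
plateR [ 436. -194.   70.] [ 435. -193.   74.] [ 433. -190.   70.]
hL [386.  30.  54.] [387.  30.  53.] [389.  28.  55.]
hR [387. -99.  54.] [388. -98.  55.] [389. -97.  55.]
unitL [663. 131.  84.] [664. 131.  87.] [666. 135.  84.]
unitR [ 670. -194.   84.] [ 667. -194.   86.] [ 665. -193.   84.]
lid [600.  17. 102.] [602.  17.  98.] [601.  12. 102.]
jarc [629.  50.  80.]
jarc [632. -11.  80.]
jarc [571. -15.  80.]
jarc [568.  46.  80.]
tray [ 617. -296.   14.] [ 619. -297.   10.] [ 619. -299.   14.]
tray [ 623. -409.   14.] [ 620. -409.   15.] [ 618. -408.   14.]
tray [ 509. -411.   14.] [ 509. -412.   10.] [ 510. -414.   14.]
tray [ 503. -299.   14.] [ 506. -298.   12.] [ 509. -299.   14.]
plunger [ 488. -387.   22.] [ 491. -389.   15.] [ 493. -393.   23.]
tip [ 289. -348.   20.] [ 290. -350.   13.] [ 293. -353.   21.]
a len 0.07796477143086777 0.02951904422388525 yaw -18.808236624841268
a [596. 349.  38.] [597. 349.  38.] [598. 350.  38.]
b len 0.08032748612452063 0.030900665268405892 yaw 1.2344717993757222
b [483. 339.  38.] [484. 338.  41.] [484. 345.  38.]
c len 0.07969553193072303 0.03036663428166742 yaw -8.67125343839568
c [368. 357.  38.] [369. 358.  35.] [370. 355.  38.]
dish [597. 262.  16.]
timer [473. 251.  18.]
```

Both views agree to a few mm, with heights of about 38 for the cartons, 100 for the jar lid and 55 for the handle. I'll move above the jar now.

Call:
{"name": "move_arm", "arguments": {
  "grip": [8.7,8.7,8.7,8.7,8.7,8.7,8.7,8.7,8.7,8.7],
  "travel": [
    [1.9,2.6,0],
    [1.9,2.6,0],
    [1.9,2.6,0],
    [1.9,2.6,0],
    [1.9,2.6,0],
    [1.9,2.6,0],
    [1.9,2.6,0],
    [1.9,2.6,0],
    [1.9,2.6,0],
    [1.9,2.6,0]
  ],
  "delta_rot": [
    [0,0,-0.018],
    [0,0,-0.018],
    [0,0,-0.018],
    [0,0,-0.018],
    [0,0,-0.018],
    [0,0,-0.018],
    [0,0,-0.018],
    [0,0,-0.018],
    [0,0,-0.018],
    [0,0,-0.018]
  ]
}}

```text
time: 0.98
ee_pos: [0.3348, -0.3467, 0.2416]
ee_rot: [[0.999, 0.052, -0.0], [0.052, -0.999, 0.0], [-0.0, -0.0, -1.0]]
force: [0.7, -0.1, -0.1]
finger_gap: 0.992
grasp_force: 0.0
```

Call:
{"name": "move_arm", "arguments": {
  "grip": [8.7,8.7,8.7,8.7,8.7,8.7,8.7,8.7,8.7,8.7],
  "travel": [
    [1.9,2.6,0],
    [1.9,2.6,0],
    [1.9,2.6,0],
    [1.9,2.6,0],
    [1.9,2.6,0],
    [1.9,2.6,0],
    [1.9,2.6,0],
    [1.9,2.6,0],
    [1.9,2.6,0],
    [1.9,2.6,0]
  ],
  "delta_rot": [
    [0,0,0],
    [0,0,0],
    [0,0,0],
    [0,0,0],
    [0,0,0],
    [0,0,0],
    [0,0,0],
    [0,0,0],
    [0,0,0],
    [0,0,0]
  ]
}}

```text
time: 1.82
ee_pos: [0.5248, -0.0866, 0.2416]
ee_rot: [[0.999, 0.053, -0.0], [0.053, -0.999, -0.0], [-0.0, -0.0, -1.0]]
force: [0.8, -0.8, -1.5]
finger_gap: 0.991
grasp_force: 0.0
```

Call:
{"name": "move_arm", "arguments": {
  "grip": [8.7,8.7,8.7,8.7,8.7,8.7,8.7,8.7,8.7,8.7],
  "travel": [
    [1.9,2.6,0],
    [1.9,2.6,0],
    [1.9,2.6,0],
    [1.9,2.6,0],
    [0,0,0],
    [0,0,0],
    [0,0,0],
    [0,0,0],
    [0,0,0],
    [0,0,0]
  ],
  "delta_rot": [
    [0,0,0],
    [0,0,0],
    [0,0,0],
    [0,0,0],
    [0,0,0],
    [0,0,0],
    [0,0,0],
    [0,0,0],
    [0,0,0],
    [0,0,0]
  ]
}}

```text
time: 2.65
ee_pos: [0.5998, 0.0149, 0.2418]
ee_rot: [[0.999, 0.051, -0.0], [0.051, -0.999, -0.0], [-0.0, 0.0, -1.0]]
force: [0.1, 0.8, 0.4]
finger_gap: 0.991
grasp_force: 0.0
```

```bash
python3 - <<'E'
from h import *
print('tipbox',onz('side0',(377,181),0),onz('side0',(349,155),.095), onz('top0',(172,182),.095),onz('top0',(205,175),.0))
print('bottle',onz('side0',(464,465),.16),onz('top0',(536,168),.16))
c=snap('wrist','w1'); print(observe()['ee_pos'])
X=np.array([.601,.017,.103]);print(proj('w1',X))
E
```

```text
tipbox [0.747 0.327 0.   ] [0.6643 0.3007 0.095 ] [0.6527 0.3652 0.095 ] [0.7053 0.3126 0.    ]
bottle [ 0.7082 -0.4745  0.16  ] [ 0.7059 -0.4771  0.16  ]
[0.5999 0.015  0.2418]
[314.2249 232.9012]
```

View pics/w1.png

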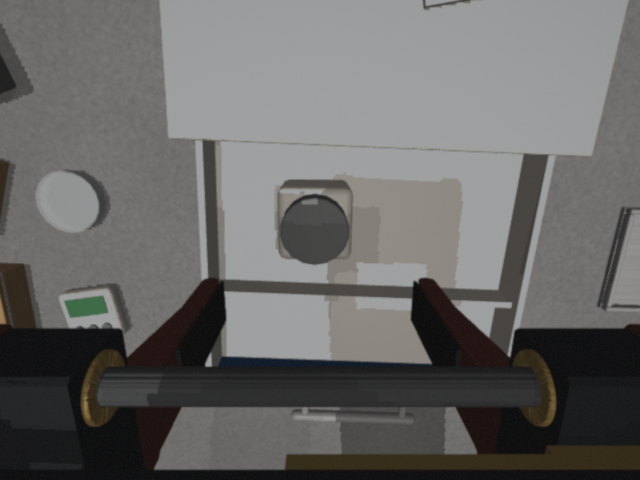

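The wrist view shows the jar lid at (314,229), 4 px from the prediction, so the position is confirmed. I'll descend, grip and lift.

Call:
{"name": "move_arm", "arguments": {
  "grip": [8.7,8.7,8.7,8.7,8.7,8.7,8.7,8.7,8.7,8.7],
  "travel": [
    [0.2,0.2,-2],
    [0,0,-2],
    [0,0,-2],
    [0,0,-2],
    [0,0,-2],
    [0,0,-2],
    [0,0,-2],
    [0,0,-2],
    [0,0,-2],
    [0,0,0]
  ],
  "delta_rot": [
    [0,0,0],
    [0,0,0],
    [0,0,0],
    [0,0,0],
    [0,0,0],
    [0,0,0],
    [0,0,0],
    [0,0,0],
    [0,0,0],
    [0,0,0]
  ]
}}

```text
time: 3.53
ee_pos: [0.5996, 0.0174, 0.0583]
ee_rot: [[0.999, 0.052, -0.006], [0.052, -0.999, -0.0], [-0.006, -0.0, -1.0]]
force: [-0.6, 0.1, -0.7]
finger_gap: 0.99
grasp_force: 0.0
```

Call:
{"name": "move_arm", "arguments": {
  "grip": [5.5,5.5,5.5,5.5,5.5,5.5,5.5,5.5,5.5,5.5],
  "travel": [
    [0,0,0],
    [0,0,0],
    [0,0,0],
    [0,0,0],
    [0,0,0],
    [0,0,0],
    [0,0,0],
    [0,0,0],
    [0,0,0],
    [0,0,0]
  ],
  "delta_rot": [
    [0,0,0],
    [0,0,0],
    [0,0,0],
    [0,0,0],
    [0,0,0],
    [0,0,0],
    [0,0,0],
    [0,0,0],
    [0,0,0],
    [0,0,0]
  ],
  "force": 25
}}

```text
time: 4.37
ee_pos: [0.6031, 0.0178, 0.063]
ee_rot: [[0.999, 0.053, 0.002], [0.053, -0.999, -0.0], [0.002, 0.0, -1.0]]
force: [-0.7, -1.2, 7.1]
finger_gap: 0.705
grasp_force: 25.0
```

Call:
{"name": "move_arm", "arguments": {
  "grip": [5.5,5.5,5.5,5.5,5.5,5.5,5.5,5.5,5.5,5.5],
  "travel": [
    [0,0,1],
    [0,0,1.5],
    [0,0,1.5],
    [0,0,1.5],
    [0,0,1.5],
    [0,0,1.5],
    [0,0,1.5],
    [0,0,1],
    [0,0,0],
    [0,0,0]
  ],
  "delta_rot": [
    [0,0,0],
    [0,0,0],
    [0,0,0],
    [0,0,0],
    [0,0,0],
    [0,0,0],
    [0,0,0],
    [0,0,0],
    [0,0,0],
    [0,0,0]
  ]
}}

```text
time: 5.2
ee_pos: [0.6022, 0.0179, 0.1721]
ee_rot: [[0.999, 0.053, 0.001], [0.053, -0.999, -0.0], [0.001, 0.0, -1.0]]
force: [-0.2, -0.2, -2.0]
finger_gap: 0.708
grasp_force: 2.5
```

Call:
{"name": "move_arm", "arguments": {
  "grip": [5.5,5.5,5.5,5.5,5.5,5.5,5.5,5.5,5.5,5.5],
  "travel": [
    [-0.2,-2,0],
    [-0.2,-2,0],
    [-0.2,-2,0],
    [-0.2,-2,0],
    [-0.2,-2,0],
    [-0.2,-2,0],
    [-0.2,-2,0],
    [-0.2,-2,0],
    [-0.2,-2,0],
    [-0.2,-2,0]
  ],
  "delta_rot": [
    [0,0,0],
    [0,0,0],
    [0,0,0],
    [0,0,0],
    [0,0,0],
    [0,0,0],
    [0,0,0],
    [0,0,0],
    [0,0,0],
    [0,0,0]
  ]
}}

```text
time: 6.03
ee_pos: [0.5812, -0.1828, 0.1702]
ee_rot: [[0.999, 0.053, -0.002], [0.053, -0.999, 0.001], [-0.002, -0.001, -1.0]]
force: [0.9, 0.6, -2.1]
finger_gap: 0.704
grasp_force: 25.0
```

Call:
{"name": "move_arm", "arguments": {
  "grip": [5.5,5.5,5.5,5.5,5.5,5.5,5.5,5.5,5.5,5.5],
  "travel": [
    [-0.2,-2,0],
    [-0.2,-2,0],
    [-0.2,-2,0],
    [-0.2,-2,0],
    [-0.2,-2,0],
    [-0.2,-2,0],
    [-0.2,-2,0],
    [-0.2,-2,0],
    [-0.2,-1,0],
    [0,0,0]
  ],
  "delta_rot": [
    [0,0,0],
    [0,0,0],
    [0,0,0],
    [0,0,0],
    [0,0,0],
    [0,0,0],
    [0,0,0],
    [0,0,0],
    [0,0,0],
    [0,0,0]
  ]
}}

```text
time: 6.87
ee_pos: [0.5632, -0.3537, 0.1704]
ee_rot: [[0.999, 0.051, -0.001], [0.051, -0.999, 0.001], [-0.001, -0.001, -1.0]]
force: [1.2, 0.7, -2.7]
finger_gap: 0.702
grasp_force: 25.0
```

The grip slackened briefly during the lift, but it holds again. The jar may have slipped a little, so I'll lower it slowly and watch the force.

Call:
{"name": "move_arm", "arguments": {
  "grip": [5.5,5.5,5.5,5.5,5.5,5.5,5.5,5.5,5.5,5.5],
  "travel": [
    [0,0,-1.2],
    [0,0,-1.2],
    [0,0,-1.2],
    [0,0,-1.2],
    [0,0,-1.2],
    [0,0,-1.2],
    [0,0,-1],
    [0,0,-0.5],
    [0,0,0],
    [0,0,0]
  ],
  "delta_rot": [
    [0,0,0],
    [0,0,0],
    [0,0,0],
    [0,0,0],
    [0,0,0],
    [0,0,0],
    [0,0,0],
    [0,0,0],
    [0,0,0],
    [0,0,0]
  ]
}}

```text
time: 7.7
ee_pos: [0.5642, -0.3521, 0.0844]
ee_rot: [[0.999, 0.053, -0.0], [0.053, -0.999, 0.0], [-0.0, -0.0, -1.0]]
force: [0.6, -0.9, -1.9]
finger_gap: 0.703
grasp_force: 25.0
```

```bash
python3 - <<'E'
from h import *
c=snap('side','s2'); im=c['pixels'][330:480,200:440]
cv2.imwrite('pics/s2c.png',cv2.resize(im,None,fx=3,fy=3)); print(observe()['force'])
E
```

```text
[ 0.5384  0.3683 -3.315 ]
```

View pics/s2c.png

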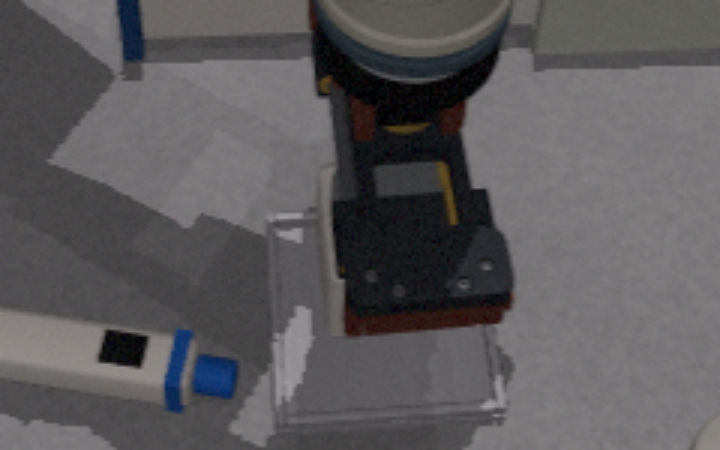

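The jar hangs over the tray (crop 320-345 for its visible left side). I'll keep lowering it.

```bash
python3 - <<'E'
from h import *
p=onz('s2',(200+332/3,330+333/3),.042);print(p)
for z in (.03,.042): print(proj('s2',np.array([.533,-.385,z])))
E
```

```text
[ 0.5378 -0.3809  0.042 ]
[307.3412 447.7748]
[307.4776 443.8921]
```

Call:
{"name": "move_arm", "arguments": {
  "grip": [5.5,5.5,5.5,5.5,5.5,5.5,5.5,5.5,5.5,5.5],
  "travel": [
    [0,0,-0.6],
    [0,0,-0.6],
    [0,0,-0.6],
    [0,0,-0.5],
    [0,0,-0.3],
    [0,0,-0.2],
    [0,0,0],
    [0,0,0],
    [0,0,0],
    [0,0,0]
  ],
  "delta_rot": [
    [0,0,0],
    [0,0,0],
    [0,0,0],
    [0,0,0],
    [0,0,0],
    [0,0,0],
    [0,0,0],
    [0,0,0],
    [0,0,0],
    [0,0,0]
  ]
}}

```text
time: 8.58
ee_pos: [0.5644, -0.3522, 0.057]
ee_rot: [[0.999, 0.053, 0.0], [0.053, -0.999, -0.0], [0.0, 0.0, -1.0]]
force: [-0.2, 0.6, -3.2]
finger_gap: 0.703
grasp_force: 25.0
```

Call:
{"name": "move_arm", "arguments": {
  "grip": [5.5,5.5,5.5,5.5,5.5,5.5,5.5,5.5,5.5,5.5],
  "travel": [
    [0,0,-0.2],
    [0,0,-0.2],
    [0,0,-0.2],
    [0,0,-0.2],
    [0,0,-0.1],
    [0,0,0],
    [0,0,0],
    [0,0,0],
    [0,0,0],
    [0,0,0]
  ],
  "delta_rot": [
    [0,0,0],
    [0,0,0],
    [0,0,0],
    [0,0,0],
    [0,0,0],
    [0,0,0],
    [0,0,0],
    [0,0,0],
    [0,0,0],
    [0,0,0]
  ]
}}

```text
time: 9.42
ee_pos: [0.5649, -0.3521, 0.0506]
ee_rot: [[0.999, 0.053, 0.001], [0.053, -0.999, -0.0], [0.001, 0.0, -1.0]]
force: [-5.4, 5.2, 20.7]
finger_gap: 0.703
grasp_force: 25.0
```

Contact came at 0.051, close to the expected height. I'll release and lift.

Call:
{"name": "move_arm", "arguments": {
  "grip": [7,8,8.7,8.7,8.7,8.7,8.7,8.7,8.7,8.7],
  "travel": [
    [0,0,0.1],
    [0,0,0],
    [0,0,0],
    [0,0,0],
    [0,0,0],
    [0,0,0],
    [0,0,1],
    [0,0,2],
    [0,0,2],
    [0,0,2]
  ],
  "delta_rot": [
    [0,0,0],
    [0,0,0],
    [0,0,0],
    [0,0,0],
    [0,0,0],
    [0,0,0],
    [0,0,0],
    [0,0,0],
    [0,0,0],
    [0,0,0]
  ]
}}

```text
time: 10.25
ee_pos: [0.5641, -0.352, 0.1198]
ee_rot: [[0.999, 0.053, -0.0], [0.053, -0.999, 0.0], [-0.0, -0.0, -1.0]]
force: [-0.8, 0.6, 0.7]
finger_gap: 0.992
grasp_force: 0.0
```

Call:
{"name": "move_arm", "arguments": {
  "grip": [8.7,8.7,8.7,8.7,8.7,8.7,8,7,6,5],
  "travel": [
    [0,0,3],
    [0,0,3],
    [0,0,2],
    [-1.5,0,0],
    [-3,0,0],
    [-3,0,0],
    [-3,0,0],
    [-3,-1,0],
    [-1,-1,0],
    [0,0,0]
  ],
  "delta_rot": [
    [0,0,0],
    [0,0,0],
    [0,0,0],
    [0,0,0],
    [0,0,-0.05],
    [0,0,-0.05],
    [0,0,-0.05],
    [0,0,-0.05],
    [0,0,-0.05],
    [0,0,0]
  ]
}}

```text
time: 11.08
ee_pos: [0.4171, -0.3732, 0.1995]
ee_rot: [[0.98, -0.2, -0.0], [-0.2, -0.98, -0.001], [0.0, 0.001, -1.0]]
force: [0.2, -0.4, -1.1]
finger_gap: 0.723
grasp_force: 0.0
```

```bash
python3 - <<'E'
from h import *
c=snap('wrist','w3');snap('side','s3');snap('top','t3'); print(observe()['ee_pos'],observe()['ee_rot'])
a=cv2.resize(cv2.imread('pics/s3.png')[310:480,120:400],None,fx=2,fy=2)
b=cv2.imread('pics/t3.png')[150:370,130:500]
w=cv2.imread('pics/w3.png')[::2,::2]
o=np.zeros((600,760,3),np.uint8);o[:340,:560]=a;o[345:565,:370]=b;o[345:585,400:720]=w
cv2.imwrite('pics/m3.png',o)
E
```

```text
[ 0.4198 -0.3723  0.1992] [[ 0.9808 -0.1953  0.0009]
 [-0.1953 -0.9808 -0.0005]
 [ 0.001   0.0003 -1.    ]]
```

View pics/m3.png

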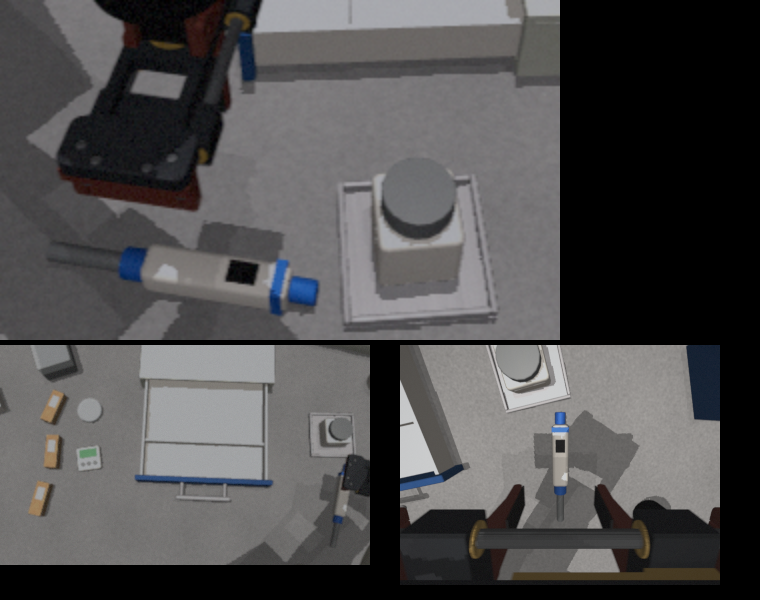

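The jar stands upright inside the tray, and the drawer is empty. The pipette is unmoved, with its plunger end at wrist pixel (320,136) and its tip at (320,350). A numerical check next.

```bash
python3 - <<'E'
from h import *
p=onz('w3',(320,136),.02);t=onz('w3',(320,350),.014);print(p,t,np.degrees(np.arctan2(*(t-p)[[1,0]])),p+(t-p)*75/205)
E
```

```text
[ 0.4881 -0.3902  0.02  ] [ 0.2887 -0.3496  0.014 ] 168.5096136802061 [ 0.4151 -0.3753  0.0178]
```

Call:
{"name": "move_arm", "arguments": {
  "grip": [5,5,5,5,5,5,5,5,5,5],
  "travel": [
    [-0.3,-0.2,-2.5],
    [0,0,-2.5],
    [0,0,-2.5],
    [0,0,-2.5],
    [0,0,-2.5],
    [0,0,-2],
    [0,0,-1.2],
    [0,0,-0.8],
    [0,0,-0.5],
    [0,0,-0.4]
  ],
  "delta_rot": [
    [0,0,0],
    [0,0,0],
    [0,0,0],
    [0,0,0],
    [0,0,0],
    [0,0,0],
    [0,0,0],
    [0,0,0],
    [0,0,0],
    [0,0,0]
  ]
}}

```text
time: 12.07
ee_pos: [0.4169, -0.3742, 0.0247]
ee_rot: [[0.981, -0.195, 0.001], [-0.195, -0.981, -0.0], [0.001, 0.0, -1.0]]
force: [-0.6, -0.1, -0.2]
finger_gap: 0.569
grasp_force: 0.0
```

Call:
{"name": "move_arm", "arguments": {
  "grip": [5,2,2,2,2,2,2,2,2,2],
  "travel": [
    [0,0,-0.2],
    [0,0,0],
    [0,0,0],
    [0,0,0],
    [0,0,0],
    [0,0,0],
    [0,0,0],
    [0,0,0],
    [0,0,0],
    [0,0,0]
  ],
  "delta_rot": [
    [0,0,0],
    [0,0,0],
    [0,0,0],
    [0,0,0],
    [0,0,0],
    [0,0,0],
    [0,0,0],
    [0,0,0],
    [0,0,0],
    [0,0,0]
  ],
  "force": 20
}}

```text
time: 12.9
ee_pos: [0.4165, -0.3744, 0.0233]
ee_rot: [[0.981, -0.196, 0.001], [-0.196, -0.981, -0.001], [0.001, 0.001, -1.0]]
force: [-0.1, 0.7, 6.1]
finger_gap: 0.315
grasp_force: 20.0
```

Gripped, at 27.7 mm opening. I'll lift, carry and turn.

Call:
{"name": "move_arm", "arguments": {
  "grip": [2,2,2,2,2,2,2,2,2,2],
  "travel": [
    [0,0,0.8],
    [0,0,1.5],
    [0,0,1.8],
    [0,0,1.8],
    [0,0,1.8],
    [0,0,1.8],
    [0,0,1.8],
    [0,0,1.5],
    [0,0,0.5],
    [0,0,0]
  ],
  "delta_rot": [
    [0,0,0],
    [0,0,0],
    [0,0,0],
    [0,0,0],
    [0,0,0],
    [0,0,0],
    [0,0,0],
    [0,0,0],
    [0,0,0],
    [0,0,0]
  ]
}}

```text
time: 13.73
ee_pos: [0.4167, -0.3746, 0.1571]
ee_rot: [[0.981, -0.196, 0.002], [-0.196, -0.981, -0.002], [0.002, 0.001, -1.0]]
force: [0.7, 0.3, -1.4]
finger_gap: 0.319
grasp_force: 20.0
```

Call:
{"name": "move_arm", "arguments": {
  "grip": [2,2,2,2,2,2,2,2,2,2],
  "travel": [
    [0.3,1.8,0],
    [0.3,1.8,0],
    [0.3,1.8,0],
    [0.3,1.8,0],
    [0.3,1.8,0],
    [0.3,1.8,0],
    [0.3,1.8,0],
    [0.3,1.8,0],
    [0.3,1.8,0],
    [0.3,1.8,0]
  ],
  "delta_rot": [
    [0,0,0.09],
    [0,0,0.09],
    [0,0,0.09],
    [0,0,0.09],
    [0,0,0.09],
    [0,0,0.09],
    [0,0,0.09],
    [0,0,0.09],
    [0,0,0.09],
    [0,0,0.09]
  ]
}}

```text
time: 14.57
ee_pos: [0.4455, -0.1929, 0.1546]
ee_rot: [[0.76, 0.65, -0.002], [0.65, -0.76, 0.001], [-0.001, -0.002, -1.0]]
force: [0.8, -1.4, -1.3]
finger_gap: 0.317
grasp_force: 20.0
```

Call:
{"name": "move_arm", "arguments": {
  "grip": [2,2,2,2,2,2,2,2,2,2],
  "travel": [
    [0.3,1.8,0],
    [0.3,1.8,0],
    [0.3,1.8,0],
    [0.3,1.8,0],
    [0.3,1.8,0],
    [0.3,1.8,0],
    [0.3,1.8,0],
    [0.3,2,0],
    [0.3,2,0],
    [0.1,2,0]
  ],
  "delta_rot": [
    [0,0,0.09],
    [0,0,0.09],
    [0,0,0.09],
    [0,0,0.09],
    [0,0,0.09],
    [0,0,0.09],
    [0,0,0.09],
    [0,0,0.09],
    [0,0,0.09],
    [0,0,0.074]
  ]
}}

```text
time: 15.4
ee_pos: [0.4737, -0.0072, 0.1546]
ee_rot: [[-0.02, 1.0, -0.002], [1.0, 0.02, 0.0], [0.0, -0.002, -1.0]]
force: [-0.2, -0.3, -0.9]
finger_gap: 0.32
grasp_force: 20.0
```

```bash
python3 - <<'E'
from h import *
o=observe();print(o['ee_pos'],o['ee_rot'][:,1],o['finger_gap'],o['grasp_force'])
C=lambda u,v:((u+.5)/4-.5+260,(v+.5)/4-.5+175)
print('crosswall',onz('top0',C(62,278),.049),onz('top0',C(530,294),.049))
w=snap('wrist','w4')['pixels'];s=snap('side','s4')['pixels'];t=snap('top','t4')['pixels']
o=np.zeros((600,800,3),np.uint8);o[:340,:560]=cv2.resize(s[160:330,200:480],None,fx=2,fy=2)
o[345:585,:320]=w[::2,::2];o[345:595,330:730]=t[150:400,150:550];cv2.imwrite('pics/m4.png',o)
E
```

```text
[ 0.4737 -0.0072  0.1546] [ 0.9998  0.0204 -0.0017] 0.3199407555844642 19.997432827949524
crosswall [0.5217 0.1121 0.049 ] [ 0.5257 -0.1724  0.049 ]
```

View pics/m4.png

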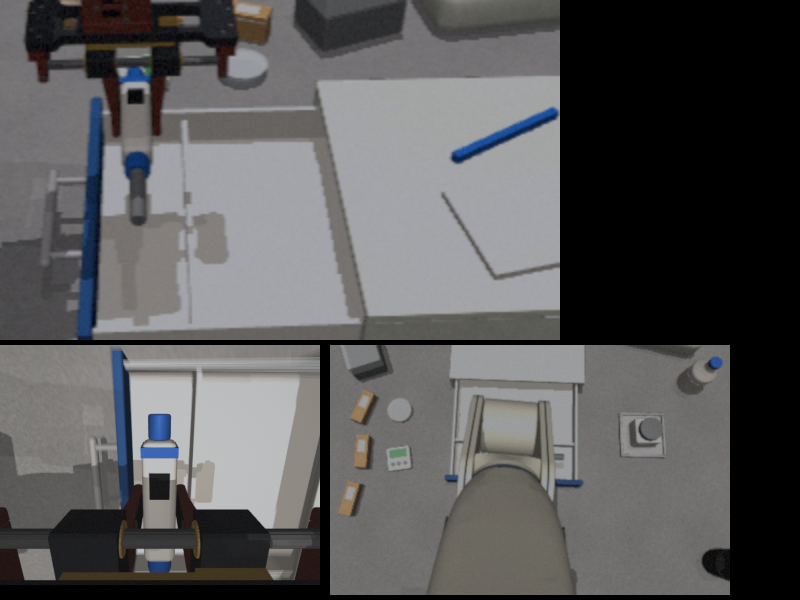

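The pipette is over the front bay, clear of the front plate and cross wall (side crop (98,100) to (185,125)). I'll lower it, release and rise.

Call:
{"name": "move_arm", "arguments": {
  "grip": [2,2,2,2,2,2,2,2,2,2],
  "travel": [
    [0.2,0,-1.5],
    [0,0,-1.8],
    [0,0,-1.8],
    [0,0,-1.8],
    [0,0,-1.5],
    [0,0,-1],
    [0,0,-0.6],
    [0,0,-0.4],
    [0,0,-0.3],
    [0,0,-0.2]
  ],
  "delta_rot": [
    [0,0,0],
    [0,0,0],
    [0,0,0],
    [0,0,0],
    [0,0,0],
    [0,0,0],
    [0,0,0],
    [0,0,0],
    [0,0,0],
    [0,0,0]
  ]
}}

```text
time: 16.38
ee_pos: [0.4765, -0.0083, 0.0468]
ee_rot: [[-0.016, 1.0, 0.001], [1.0, 0.016, -0.0], [-0.0, 0.001, -1.0]]
force: [0.5, -0.3, -2.2]
finger_gap: 0.318
grasp_force: 20.0
```

Call:
{"name": "move_arm", "arguments": {
  "grip": [2,2,2,2,2,2,2,2,2,2],
  "travel": [
    [0,0,-0.1],
    [0,0,-0.1],
    [0,0,0],
    [0,0,0],
    [0,0,0],
    [0,0,0],
    [0,0,0],
    [0,0,0],
    [0,0,0],
    [0,0,0]
  ],
  "delta_rot": [
    [0,0,0],
    [0,0,0],
    [0,0,0],
    [0,0,0],
    [0,0,0],
    [0,0,0],
    [0,0,0],
    [0,0,0],
    [0,0,0],
    [0,0,0]
  ]
}}

```text
time: 17.22
ee_pos: [0.4762, -0.0081, 0.0447]
ee_rot: [[-0.016, 1.0, 0.0], [1.0, 0.016, -0.0], [-0.0, 0.0, -1.0]]
force: [0.2, -0.3, -1.6]
finger_gap: 0.316
grasp_force: 20.0
```

Call:
{"name": "move_arm", "arguments": {
  "grip": [2,2,2,2,2.5,3.5,4.4,4.4,4.4,4.4],
  "travel": [
    [0,0,-0.1],
    [0,0,-0.1],
    [0,0,0],
    [0,0,0],
    [0,0,0],
    [0,0,0],
    [0,0,0],
    [0,0,0],
    [0,0,0],
    [0,0,0]
  ],
  "delta_rot": [
    [0,0,0],
    [0,0,0],
    [0,0,0],
    [0,0,0],
    [0,0,0],
    [0,0,0],
    [0,0,0],
    [0,0,0],
    [0,0,0],
    [0,0,0]
  ]
}}

```text
time: 18.05
ee_pos: [0.4763, -0.0081, 0.0427]
ee_rot: [[-0.016, 1.0, 0.0], [1.0, 0.016, -0.0], [-0.0, 0.0, -1.0]]
force: [0.7, -0.1, 0.3]
finger_gap: 0.499
grasp_force: 0.0
```

Call:
{"name": "move_arm", "arguments": {
  "grip": [4.4,4.4,4.4,4.4,4.4,4.4,5,5,5,5],
  "travel": [
    [0,0,1],
    [0,0,2],
    [0,0,2.5],
    [0,0,2.5],
    [0,0,2.5],
    [0,0,2.5],
    [0,0,1.5],
    [0,2,0],
    [0,3,0],
    [0,3,0]
  ],
  "delta_rot": [
    [0,0,0],
    [0,0,0],
    [0,0,0],
    [0,0,0],
    [0,0,0],
    [0,0,0],
    [0,0,0.1],
    [0,0,0.1],
    [0,0,0.1],
    [0,0,0.1]
  ]
}}

```text
time: 18.88
ee_pos: [0.4763, 0.0723, 0.1891]
ee_rot: [[-0.407, 0.914, 0.002], [0.914, 0.407, 0.0], [-0.001, 0.002, -1.0]]
force: [0.2, -0.3, -0.6]
finger_gap: 0.573
grasp_force: 0.0
```

The pipette is laid in the bay. I'll check by image difference whether the cartons have moved.

```bash
cat > chk.py <<'E'
from h import *
import sys
fn=sys.argv[1]; im=snap('top',fn)['pixels']; r=cv2.imread('pics/top0.png')
def cents(i):
    h=cv2.cvtColor(i,cv2.COLOR_BGR2HSV);m=cv2.inRange(h,(5,70,90),(22,255,255));m[:170]=0;m[400:]=0
    m=cv2.morphologyEx(m,cv2.MORPH_CLOSE,np.ones((7,7)))
    n,_,s,c=cv2.connectedComponentsWithStats(m);return [(s[k,4],c[k].round(1), onz(fn,c[k],.038)[:2].round(4)) for k in range(1,n) if s[k,4]>40]
print(cents(r));print(cents(im))
E
python3 chk.py t5
```

```text
[(np.int32(379), array([181.8, 210.8]), array([0.5966, 0.3513])), (np.int32(305), array([180.9, 257.5]), array([0.4792, 0.3408])), (np.int32(320), array([168.1, 304.6]), array([0.3646, 0.359 ]))]
[(np.int32(380), array([181.8, 210.8]), array([0.5965, 0.3515])), (np.int32(677), array([170. , 285.5]), array([0.41  , 0.3596]))]
```

Call:
{"name": "move_arm", "arguments": {
  "grip": [5,5,5,5,5,5,5,5,5,5],
  "travel": [
    [0.9,2.6,0],
    [0.9,2.6,0],
    [0.9,2.6,0],
    [0.9,2.6,0],
    [0.9,2.6,0],
    [0.9,2.6,0],
    [0.9,2.6,0],
    [0.9,2.6,0],
    [0.9,2.6,0],
    [0.9,2.6,0]
  ],
  "delta_rot": [
    [0,0,0.0824],
    [0,0,0.0824],
    [0,0,0.0824],
    [0,0,0.0824],
    [0,0,0.0824],
    [0,0,0.0824],
    [0,0,0.0824],
    [0,0,0.0824],
    [0,0,0.0824],
    [0,0,0.0824]
  ]
}}

```text
time: 19.77
ee_pos: [0.5662, 0.3331, 0.1884]
ee_rot: [[-0.947, 0.321, 0.0], [0.321, 0.947, -0.0], [-0.0, -0.0, -1.0]]
force: [0.2, 0.1, -0.4]
finger_gap: 0.565
grasp_force: 0.0
```

```bash
python3 - <<'E'
from h import *
snap('wrist','w5');o=observe();print(o['ee_pos'],o['ee_rot'][:,1])
E
```

```text
[0.568  0.3375 0.1888] [0.3148 0.9492 0.0039]
```

View pics/w5.png

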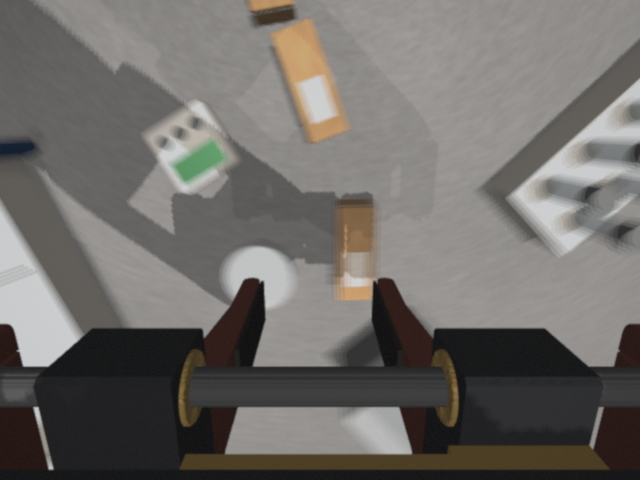

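Carton b has been knocked toward c, and carton a is unmoved at wrist pixel (357,250). I'll check the tube-rack clearance before descending on a.

```bash
python3 - <<'E'
from h import *
# rack nearest tube top: top (122,186), side (327,112); rack corner top (131,206)/(333,135)
print(tri(('top0',(119,187)),('side0',(326,112))))
print(tri(('top0',(131,208)),('side0',(333,131))))
for z in (0,.04): print(onz('top0',(131,212),z))
# carton a top corners in wrist w5: near-end (373,203?) 
print(onz('w5',(356,250),.038), proj('w5',np.array([.597,.350,.038])))
E
```

```text
(array([0.6244, 0.48  , 0.1169]), [np.float64(0.0031868042632837647), np.float64(0.0031868042632831714)])
(array([0.6184, 0.4745, 0.0563]), [np.float64(0.02460903074339677), np.float64(0.02460903074339637)])
[0.5962 0.4936 0.    ]
[0.5869 0.4768 0.04  ]
[0.5937 0.3558 0.038 ] [350.4323 255.8012]
```

Call:
{"name": "move_arm", "arguments": {
  "grip": [5,5,5,5,5,5,5,5,5,5],
  "travel": [
    [1.5,1.8,0],
    [0,0,-2],
    [0,0,-2.5],
    [0,0,-2.5],
    [0,0,-2.5],
    [0,0,-2],
    [0,0,-1.5],
    [0,0,-1.2],
    [0,0,-0.8],
    [0,0,-0.5]
  ],
  "delta_rot": [
    [0,0,0],
    [0,0,0],
    [0,0,0],
    [0,0,0],
    [0,0,0],
    [0,0,0],
    [0,0,0],
    [0,0,0],
    [0,0,0],
    [0,0,0]
  ]
}}

```text
time: 20.65
ee_pos: [0.5812, 0.3498, 0.0322]
ee_rot: [[-0.946, 0.325, -0.0], [0.325, 0.946, -0.0], [0.0, -0.0, -1.0]]
force: [-0.9, -0.5, 0.2]
finger_gap: 0.573
grasp_force: 0.0
```

Call:
{"name": "move_arm", "arguments": {
  "grip": [5,2,2,2,2,2,2,2,2,2],
  "travel": [
    [0,0,-0.2],
    [0,0,0],
    [0,0,0],
    [0,0,0],
    [0,0,0],
    [0,0,0],
    [0,0,0],
    [0,0,0],
    [0,0,0],
    [0,0,0]
  ],
  "delta_rot": [
    [0,0,0],
    [0,0,0],
    [0,0,0],
    [0,0,0],
    [0,0,0],
    [0,0,0],
    [0,0,0],
    [0,0,0],
    [0,0,0],
    [0,0,0]
  ],
  "force": 20
}}

```text
time: 21.48
ee_pos: [0.5817, 0.3503, 0.0315]
ee_rot: [[-0.946, 0.325, 0.001], [0.325, 0.946, 0.001], [-0.001, 0.001, -1.0]]
force: [-0.3, -0.0, 5.9]
finger_gap: 0.339
grasp_force: 19.8
```

Call:
{"name": "move_arm", "arguments": {
  "grip": [2,2,2,2,2,2,2,2,2,2],
  "travel": [
    [0,0,1],
    [0,0,1.6],
    [0,0,1.8],
    [0,0,1.8],
    [0,0,1.8],
    [0,0,1.8],
    [0,0,1.6],
    [0,0,1],
    [0,0,0.4],
    [0,0,0]
  ],
  "delta_rot": [
    [0,0,0],
    [0,0,0],
    [0,0,0],
    [0,0,0],
    [0,0,0],
    [0,0,0],
    [0,0,0],
    [0,0,0],
    [0,0,0],
    [0,0,0]
  ]
}}

```text
time: 22.32
ee_pos: [0.5816, 0.3501, 0.1602]
ee_rot: [[-0.946, 0.325, 0.002], [0.325, 0.946, 0.001], [-0.001, 0.002, -1.0]]
force: [-0.1, 1.0, -1.7]
finger_gap: 0.341
grasp_force: 19.8
```

Call:
{"name": "move_arm", "arguments": {
  "grip": [2,2,2,2,2,2,2,2,2,2],
  "travel": [
    [-0.1,-1,0],
    [-0.1,-2,0],
    [-0.1,-2.5,0],
    [-0.1,-2.5,0],
    [-0.1,-2.5,0],
    [-0.1,-2.5,0],
    [-0.1,-2.5,0],
    [-0.1,-2.5,0],
    [-0.1,-2.5,0],
    [-0.1,-2.5,0]
  ],
  "delta_rot": [
    [0,0,0.0344],
    [0,0,0.0344],
    [0,0,0.0344],
    [0,0,0.0344],
    [0,0,0.0344],
    [0,0,0.0344],
    [0,0,0.0344],
    [0,0,0.0344],
    [0,0,0.0344],
    [0,0,0.0344]
  ]
}}

```text
time: 23.15
ee_pos: [0.5702, 0.1186, 0.1576]
ee_rot: [[-1.0, -0.015, -0.002], [-0.015, 1.0, -0.0], [0.002, -0.0, -1.0]]
force: [1.3, 0.1, -1.0]
finger_gap: 0.345
grasp_force: 19.8
```

Call:
{"name": "move_arm", "arguments": {
  "grip": [2,2,2,2,2,2,2,2,2,2],
  "travel": [
    [-0.1,-2.5,0],
    [0,-2.5,0],
    [0,-2.5,0],
    [0,-2.5,0],
    [0,-2.5,0],
    [0,-2.5,0],
    [0,-2.5,0],
    [0,-2,0],
    [0,-1.7,0],
    [0,0,0]
  ],
  "delta_rot": [
    [0,0,0],
    [0,0,0],
    [0,0,0],
    [0,0,0],
    [0,0,0],
    [0,0,0],
    [0,0,0],
    [0,0,0],
    [0,0,0],
    [0,0,0]
  ]
}}

```text
time: 23.98
ee_pos: [0.5695, -0.0947, 0.1577]
ee_rot: [[-1.0, -0.011, -0.002], [-0.011, 1.0, -0.0], [0.002, -0.0, -1.0]]
force: [-0.6, -0.0, -1.2]
finger_gap: 0.339
grasp_force: 19.8
```

```bash
python3 chk.py t6; python3 - <<'E'
from h import *
o=observe();print(o['ee_pos'],o['ee_rot'][:,1],o['finger_gap'])
t=cv2.imread('pics/t6.png');s=snap('side','s6')['pixels']
o=np.zeros((600,800,3),np.uint8);o[:560,:320]=cv2.resize(t[190:330,150:230],None,fx=4,fy=4,interpolation=cv2.INTER_CUBIC)
o[:320,325:795]=cv2.resize(s[170:330,230:465],None,fx=2,fy=2);o[330:590,325:795]=cv2.resize(s[140:205,200:345],(470,260));cv2.imwrite('pics/m6.png',o)
E
```

```text
[(np.int32(379), array([181.8, 210.8]), array([0.5966, 0.3513])), (np.int32(305), array([180.9, 257.5]), array([0.4792, 0.3408])), (np.int32(320), array([168.1, 304.6]), array([0.3646, 0.359 ]))]
[(np.int32(673), array([170. , 285.6]), array([0.4098, 0.3596]))]
[ 0.5695 -0.0933  0.1577] [-0.0107  0.9999  0.0003] 0.344062049647278
```

View pics/m6.png

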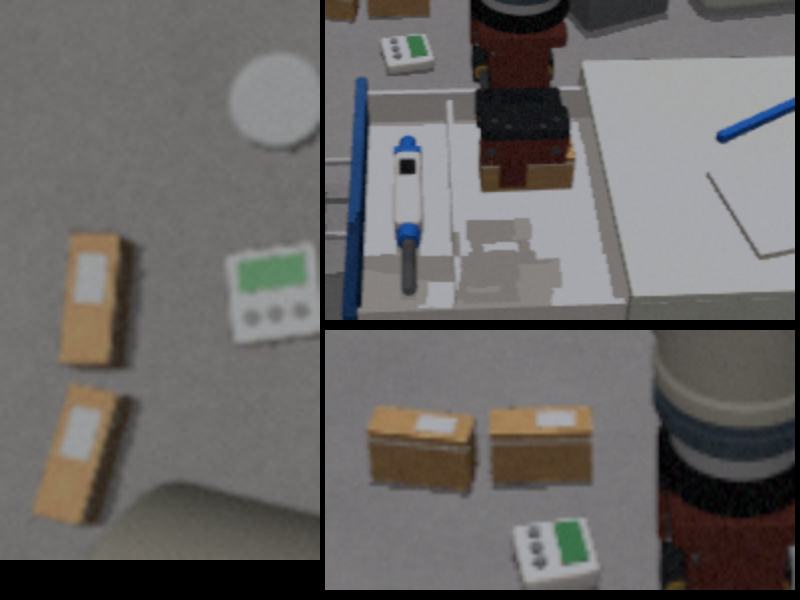

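The held carton is over the drawer and the pipette lies well in the front bay. Carton b now sits at crop (70,233) to (112,366), and c is unmoved. I'll lower this carton and release it.

Call:
{"name": "move_arm", "arguments": {
  "grip": [2,2,2,2,2,2,2,2,2,2],
  "travel": [
    [0,0,-1.8],
    [0,0,-1.8],
    [0,0,-1.8],
    [0,0,-1.6],
    [0,0,-1.2],
    [0,0,-0.8],
    [0,0,-0.6],
    [0,0,-0.4],
    [0,0,-0.3],
    [0,0,0]
  ],
  "delta_rot": [
    [0,0,0],
    [0,0,0],
    [0,0,0],
    [0,0,0],
    [0,0,0],
    [0,0,0],
    [0,0,0],
    [0,0,0],
    [0,0,0],
    [0,0,0]
  ]
}}

```text
time: 24.92
ee_pos: [0.5702, -0.0921, 0.0556]
ee_rot: [[-1.0, -0.013, -0.0], [-0.013, 1.0, 0.0], [0.0, 0.0, -1.0]]
force: [0.2, 0.1, -0.5]
finger_gap: 0.343
grasp_force: 19.8
```

Call:
{"name": "move_arm", "arguments": {
  "grip": [2,2,2,2,2,2,2,2,2,2],
  "travel": [
    [0,0,-0.1],
    [0,0,-0.1],
    [0,0,-0.1],
    [0,0,0],
    [0,0,0],
    [0,0,0],
    [0,0,0],
    [0,0,0],
    [0,0,0],
    [0,0,0]
  ],
  "delta_rot": [
    [0,0,0],
    [0,0,0],
    [0,0,0],
    [0,0,0],
    [0,0,0],
    [0,0,0],
    [0,0,0],
    [0,0,0],
    [0,0,0],
    [0,0,0]
  ]
}}

```text
time: 25.75
ee_pos: [0.5702, -0.0921, 0.0527]
ee_rot: [[-1.0, -0.013, -0.0], [-0.013, 1.0, 0.0], [0.0, 0.0, -1.0]]
force: [-0.1, 0.8, -1.0]
finger_gap: 0.344
grasp_force: 19.8
```

```bash
python3 - <<'E'
from h import *
A=lambda u,v:((u+.5)/4-.5+150,(v+.5)/4-.5+190)
for cs in [[(70,233),(122,235),(112,366),(60,362)],[(70,383),(119,392),(84,524),(35,515)]]:
    P=np.array([onz('top0',A(*c),.038) for c in cs]);print(P.mean(0),np.degrees(np.arctan2(*((P[0]+P[1]-P[2]-P[3])[[1,0]]))))
E
```

```text
[0.4617 0.3597 0.038 ] 2.0699278579258285
[0.3687 0.3576 0.038 ] -8.67125343839568
```

Call:
{"name": "move_arm", "arguments": {
  "grip": [2,2,2,2,2.5,3.5,4.5,5,5,5],
  "travel": [
    [0,0,-0.1],
    [0,0,-0.1],
    [0,0,0],
    [0,0,0],
    [0,0,0],
    [0,0,0],
    [0,0,0],
    [0,0,0],
    [0,0,0],
    [0,0,1]
  ],
  "delta_rot": [
    [0,0,0],
    [0,0,0],
    [0,0,0],
    [0,0,0],
    [0,0,0],
    [0,0,0],
    [0,0,0],
    [0,0,0],
    [0,0,0],
    [0,0,0]
  ]
}}

```text
time: 26.58
ee_pos: [0.569, -0.0919, 0.0596]
ee_rot: [[-1.0, -0.013, -0.003], [-0.013, 1.0, 0.001], [0.003, 0.001, -1.0]]
force: [-0.2, -0.4, 0.4]
finger_gap: 0.568
grasp_force: 0.0
```

Call:
{"name": "move_arm", "arguments": {
  "grip": [5,5,5,5,5,5,5,5,5,5],
  "travel": [
    [0,0,2],
    [0,0,2.5],
    [0,0,2.5],
    [0,0,2.5],
    [0,0.5,1.5],
    [-0.5,2,0],
    [-0.7,3,0],
    [-0.7,3,0],
    [-0.7,3,0],
    [-0.7,3,0]
  ],
  "delta_rot": [
    [0,0,0],
    [0,0,0],
    [0,0,0],
    [0,0,0],
    [0,0,0],
    [0,0,0],
    [0,0,0],
    [0,0,0],
    [0,0,0],
    [0,0,0]
  ]
}}

```text
time: 27.42
ee_pos: [0.5368, 0.054, 0.1716]
ee_rot: [[-1.0, -0.013, 0.001], [-0.013, 1.0, 0.0], [-0.001, 0.0, -1.0]]
force: [0.6, 0.7, 0.3]
finger_gap: 0.57
grasp_force: 0.0
```

Call:
{"name": "move_arm", "arguments": {
  "grip": [5,5,5,5,5,5,5,5,5,5],
  "travel": [
    [-0.8,3.2,0],
    [-0.8,3.2,0],
    [-0.8,3.2,0],
    [-0.8,3.2,0],
    [-0.8,3.2,0],
    [-0.8,3.2,0],
    [-0.8,3.2,0],
    [-0.8,3.2,0],
    [-0.6,3,0],
    [-0.4,2,0]
  ],
  "delta_rot": [
    [0,0,0],
    [0,0,0],
    [0,0,0],
    [0,0,0],
    [0,0,0],
    [0,0,0],
    [0,0,0],
    [0,0,0],
    [0,0,0],
    [0,0,0]
  ]
}}

```text
time: 28.25
ee_pos: [0.4625, 0.3615, 0.1717]
ee_rot: [[-1.0, -0.015, 0.001], [-0.015, 1.0, 0.001], [-0.001, 0.001, -1.0]]
force: [-0.2, -0.6, 0.1]
finger_gap: 0.567
grasp_force: 0.0
```

Call:
{"name": "move_arm", "arguments": {
  "grip": [5,5,5,5,5,5,5,5,5,5],
  "travel": [
    [0,0,0],
    [0,0,0],
    [0,0,0],
    [0,0,0],
    [0,0,0],
    [0,0,0],
    [0,0,0],
    [0,0,0],
    [0,0,0],
    [0,0,0]
  ],
  "delta_rot": [
    [0,0,0],
    [0,0,0],
    [0,0,0],
    [0,0,0],
    [0,0,0],
    [0,0,0],
    [0,0,0],
    [0,0,0],
    [0,0,0],
    [0,0,0]
  ]
}}

```text
time: 29.08
ee_pos: [0.4632, 0.3588, 0.1707]
ee_rot: [[-1.0, -0.013, -0.0], [-0.013, 1.0, -0.0], [0.0, -0.0, -1.0]]
force: [-1.5, 0.0, -0.2]
finger_gap: 0.571
grasp_force: 0.0
```

```bash
python3 - <<'E'
from h import *
w=snap('wrist','w7')['pixels'];t=snap('top','t7')['pixels']
o=observe();print(o['ee_pos'],o['ee_rot'][:,1])
print(proj('w7',np.array([.462,.3597,.038])),proj('w7',np.array([.502,.361,.038])),proj('w7',np.array([.422,.358,.038])))
o=np.zeros((600,800,3),np.uint8);o[:360,:480]=cv2.resize(w,(480,360));o[:300,485:785]=cv2.resize(t[180:280,265:365],None,fx=3,fy=3);cv2.imwrite('pics/m7.png',o)
E
```

```text
[0.4632 0.3589 0.1706] [-0.0132  0.9999 -0.0001]
[320.634  232.1532] [321.5584 281.6293] [319.0821 178.6746]
```

View pics/m7.png

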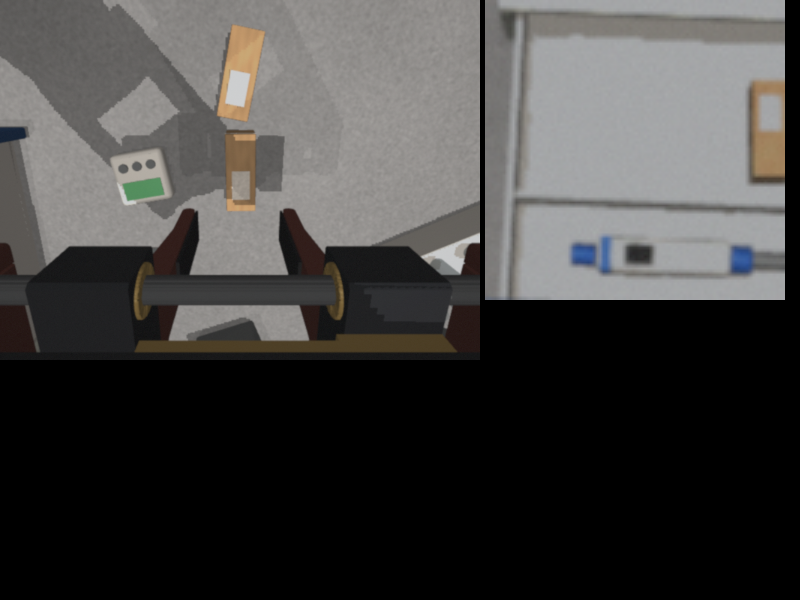

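Carton b lies straight under the gripper at wrist pixel (320,228), as predicted, and carton a stands in the drawer. I'll grasp b.

Call:
{"name": "move_arm", "arguments": {
  "grip": [5,5,5,5,5,5,5,5,5,5],
  "travel": [
    [0,0,-1.8],
    [0,0,-2.2],
    [0,0,-2.4],
    [0,0,-2.4],
    [0,0,-1.8],
    [0,0,-1.2],
    [0,0,-0.8],
    [0,0,-0.6],
    [0,0,-0.5],
    [0,0,-0.2]
  ],
  "delta_rot": [
    [0,0,0],
    [0,0,0],
    [0,0,0],
    [0,0,0],
    [0,0,0],
    [0,0,0],
    [0,0,0],
    [0,0,0],
    [0,0,0],
    [0,0,0]
  ]
}}

```text
time: 30.02
ee_pos: [0.4634, 0.3591, 0.0316]
ee_rot: [[-1.0, -0.013, 0.0], [-0.013, 1.0, 0.0], [-0.0, 0.0, -1.0]]
force: [0.1, 0.0, -0.0]
finger_gap: 0.57
grasp_force: 0.0
```

Call:
{"name": "move_arm", "arguments": {
  "grip": [5,2,2,2,2,2,2,2,2,2],
  "travel": [
    [0,0,0],
    [0,0,0],
    [0,0,0],
    [0,0,0],
    [0,0,0],
    [0,0,0],
    [0,0,0],
    [0,0,0],
    [0,0,0],
    [0,0,0]
  ],
  "delta_rot": [
    [0,0,0],
    [0,0,0],
    [0,0,0],
    [0,0,0],
    [0,0,0],
    [0,0,0],
    [0,0,0],
    [0,0,0],
    [0,0,0],
    [0,0,0]
  ],
  "force": 20
}}

```text
time: 30.85
ee_pos: [0.4636, 0.3592, 0.0322]
ee_rot: [[-1.0, -0.013, 0.001], [-0.013, 1.0, 0.001], [-0.001, 0.001, -1.0]]
force: [-0.5, 0.1, 5.9]
finger_gap: 0.343
grasp_force: 20.0
```

Call:
{"name": "move_arm", "arguments": {
  "grip": [2,2,2,2,2,2,2,2,2,2],
  "travel": [
    [0,0,1],
    [0,0,1.6],
    [0,0,1.8],
    [0,0,1.8],
    [0,0,1.8],
    [0,0,1.8],
    [0,0,1.6],
    [0,0,1],
    [0,0,0.4],
    [0,0,0]
  ],
  "delta_rot": [
    [0,0,0],
    [0,0,0],
    [0,0,0],
    [0,0,0],
    [0,0,0],
    [0,0,0],
    [0,0,0],
    [0,0,0],
    [0,0,0],
    [0,0,0]
  ]
}}

```text
time: 31.68
ee_pos: [0.4635, 0.359, 0.1606]
ee_rot: [[-1.0, -0.013, 0.001], [-0.013, 1.0, 0.001], [-0.001, 0.001, -1.0]]
force: [-0.8, 0.0, -1.7]
finger_gap: 0.34
grasp_force: 20.0
```

Call:
{"name": "move_arm", "arguments": {
  "grip": [2,2,2,2,2,2,2,2,2,2],
  "travel": [
    [0.3,-1,0],
    [0.7,-2.2,0],
    [0.7,-2.2,0],
    [0.7,-2.2,0],
    [0.7,-2.2,0],
    [0.7,-2.2,0],
    [0.7,-2.2,0],
    [0.7,-2.2,0],
    [0.7,-2.2,0],
    [0.7,-2.2,0]
  ],
  "delta_rot": [
    [0,0,0],
    [0,0,0],
    [0,0,0],
    [0,0,0],
    [0,0,0],
    [0,0,0],
    [0,0,0],
    [0,0,0],
    [0,0,0],
    [0,0,0]
  ]
}}

```text
time: 32.52
ee_pos: [0.5285, 0.1488, 0.1583]
ee_rot: [[-1.0, -0.013, -0.002], [-0.013, 1.0, -0.001], [0.003, -0.001, -1.0]]
force: [0.4, 0.5, 0.2]
finger_gap: 0.34
grasp_force: 20.0
```

Call:
{"name": "move_arm", "arguments": {
  "grip": [2,2,2,2,2,2,2,2,2,2],
  "travel": [
    [0.7,-2.2,0],
    [0.7,-2.2,0],
    [0.7,-2.2,0],
    [0.7,-2.2,0],
    [0.7,-2.2,0],
    [0.7,-2.2,0],
    [0.7,-2.2,0],
    [0.4,-1.9,0],
    [0.3,-1,0],
    [0,0,0]
  ],
  "delta_rot": [
    [0,0,0],
    [0,0,0],
    [0,0,0],
    [0,0,0],
    [0,0,0],
    [0,0,0],
    [0,0,0],
    [0,0,0],
    [0,0,0],
    [0,0,0]
  ]
}}

```text
time: 33.35
ee_pos: [0.5849, -0.0342, 0.1586]
ee_rot: [[-1.0, -0.011, -0.002], [-0.011, 1.0, -0.0], [0.002, -0.0, -1.0]]
force: [-0.3, 0.7, -1.0]
finger_gap: 0.343
grasp_force: 20.0
```

```bash
python3 chk.py t8
```

```text
[(np.int32(379), array([181.8, 210.8]), array([0.5966, 0.3513])), (np.int32(305), array([180.9, 257.5]), array([0.4792, 0.3408])), (np.int32(320), array([168.1, 304.6]), array([0.3646, 0.359 ]))]
[(np.int32(325), array([168.1, 304.8]), array([0.3641, 0.359 ]))]
```

Call:
{"name": "move_arm", "arguments": {
  "grip": [2,2,2,2,2,2,2,2,2,2],
  "travel": [
    [0,0,-1.8],
    [0,0,-1.8],
    [0,0,-1.8],
    [0,0,-1.6],
    [0,0,-1.2],
    [0,0,-0.8],
    [0,0,-0.6],
    [0,0,-0.4],
    [0,0,-0.3],
    [0,0,-0.1]
  ],
  "delta_rot": [
    [0,0,0],
    [0,0,0],
    [0,0,0],
    [0,0,0],
    [0,0,0],
    [0,0,0],
    [0,0,0],
    [0,0,0],
    [0,0,0],
    [0,0,0]
  ]
}}

```text
time: 34.23
ee_pos: [0.5854, -0.032, 0.0557]
ee_rot: [[-1.0, -0.013, 0.0], [-0.013, 1.0, -0.0], [-0.0, -0.0, -1.0]]
force: [-0.4, 0.3, -1.2]
finger_gap: 0.342
grasp_force: 20.0
```

Call:
{"name": "move_arm", "arguments": {
  "grip": [2,2,2,2,2,2,2.5,3.5,4.2,4.2],
  "travel": [
    [0,0,-0.1],
    [0,0,-0.1],
    [0,0,-0.1],
    [0,0,-0.1],
    [0,0,0],
    [0,0,0],
    [0,0,0],
    [0,0,0],
    [0,0,0],
    [0,0,0]
  ],
  "delta_rot": [
    [0,0,0],
    [0,0,0],
    [0,0,0],
    [0,0,0],
    [0,0,0],
    [0,0,0],
    [0,0,0],
    [0,0,0],
    [0,0,0],
    [0,0,0]
  ]
}}

```text
time: 35.07
ee_pos: [0.5854, -0.0321, 0.0518]
ee_rot: [[-1.0, -0.013, 0.0], [-0.013, 1.0, -0.0], [-0.0, -0.0, -1.0]]
force: [0.7, -0.7, -0.6]
finger_gap: 0.472
grasp_force: 0.0
```

Call:
{"name": "move_arm", "arguments": {
  "grip": [4.2,4.2,4.2,4.2,4.2,5,5,5,5,5],
  "travel": [
    [0,0,1],
    [0,0,2],
    [0,0,2.5],
    [0,0,2.5],
    [0,0,2.5],
    [0,0,1.5],
    [-0.5,1,0],
    [-1.3,2.3,0],
    [-1.5,2.6,0],
    [-1.5,2.6,0]
  ],
  "delta_rot": [
    [0,0,0],
    [0,0,0],
    [0,0,0],
    [0,0,0],
    [0,0,0],
    [0,0,0],
    [0,0,-0.04],
    [0,0,-0.04],
    [0,0,-0.04],
    [0,0,-0.045]
  ]
}}

```text
time: 35.9
ee_pos: [0.5368, 0.0534, 0.1726]
ee_rot: [[-0.988, 0.154, 0.001], [0.154, 0.988, 0.0], [-0.001, 0.0, -1.0]]
force: [0.7, -0.3, 0.1]
finger_gap: 0.57
grasp_force: 0.0
```

Call:
{"name": "move_arm", "arguments": {
  "grip": [5,5,5,5,5,5,5,5,5,5],
  "travel": [
    [-1.6,2.9,0],
    [-1.6,2.9,0],
    [-1.6,2.9,0],
    [-1.6,2.9,0],
    [-1.6,2.9,0],
    [-1.6,2.9,0],
    [-1.6,2.9,0],
    [-1.6,2.9,0],
    [-1.6,2.9,0],
    [-1.6,2.9,0]
  ],
  "delta_rot": [
    [0,0,0],
    [0,0,0],
    [0,0,0],
    [0,0,0],
    [0,0,0],
    [0,0,0],
    [0,0,0],
    [0,0,0],
    [0,0,0],
    [0,0,0]
  ]
}}

```text
time: 36.73
ee_pos: [0.3763, 0.3443, 0.1726]
ee_rot: [[-0.989, 0.151, 0.001], [0.151, 0.989, 0.001], [-0.001, 0.001, -1.0]]
force: [0.2, -0.2, 0.2]
finger_gap: 0.568
grasp_force: 0.0
```

Call:
{"name": "move_arm", "arguments": {
  "grip": [5,5,5,5,5,5,5,5,5,5],
  "travel": [
    [-0.8,1.5,0],
    [0,0,0],
    [0,0,0],
    [0,0,0],
    [0,0,0],
    [0,0,0],
    [0,0,0],
    [0,0,0],
    [0,0,0],
    [0,0,0]
  ],
  "delta_rot": [
    [0,0,0],
    [0,0,0],
    [0,0,0],
    [0,0,0],
    [0,0,0],
    [0,0,0],
    [0,0,0],
    [0,0,0],
    [0,0,0],
    [0,0,0]
  ]
}}

```text
time: 37.57
ee_pos: [0.3694, 0.3577, 0.1717]
ee_rot: [[-0.988, 0.152, -0.0], [0.152, 0.988, -0.0], [0.0, -0.0, -1.0]]
force: [0.2, 0.6, -0.1]
finger_gap: 0.57
grasp_force: 0.0
```

```bash
python3 - <<'E'
from h import *
w=snap('wrist','w9')['pixels'];t=snap('top','t9')['pixels']
o=observe();print(o['ee_pos'],o['ee_rot'][:,1])
c=np.array([.3687,.3576,.038]);a=np.array([np.cos(-.151),np.sin(-.151),0])*.04
for p in (c,c+a,c-a): print(proj('w9',p)*.75)
o=np.zeros((600,800,3),np.uint8);o[:360,:480]=cv2.resize(w,(480,360));o[:300,485:785]=cv2.resize(t[180:330,265:415],None,fx=2,fy=2);cv2.imwrite('pics/m9.png',o)
E
```

```text
[0.3692 0.3578 0.1716] [ 0.1513  0.9885 -0.0001]
[239.1497 174.2756]
[239.1937 211.2278]
[239.1021 134.3512]
```

View pics/m9.png

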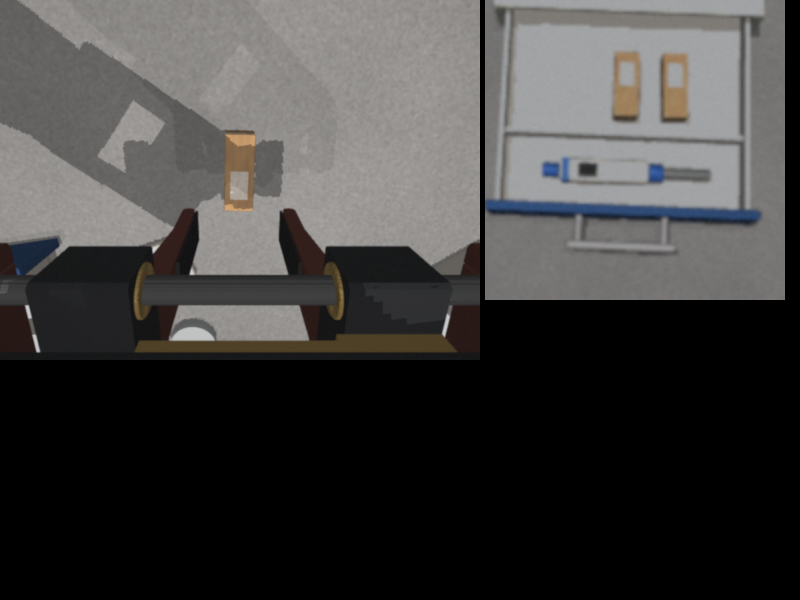

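Carton c is straight beneath the gripper, at crop (239,171) against a predicted (239,174). The first two cartons stand side by side in the drawer. I'll grasp c.

Call:
{"name": "move_arm", "arguments": {
  "grip": [5,5,5,5,5,5,5,5,5,5],
  "travel": [
    [0,0,-1.8],
    [0,0,-2.2],
    [0,0,-2.4],
    [0,0,-2.4],
    [0,0,-1.8],
    [0,0,-1.2],
    [0,0,-0.8],
    [0,0,-0.6],
    [0,0,-0.5],
    [0,0,-0.3]
  ],
  "delta_rot": [
    [0,0,0],
    [0,0,0],
    [0,0,0],
    [0,0,0],
    [0,0,0],
    [0,0,0],
    [0,0,0],
    [0,0,0],
    [0,0,0],
    [0,0,0]
  ]
}}

```text
time: 38.5
ee_pos: [0.3695, 0.3582, 0.0317]
ee_rot: [[-0.989, 0.151, 0.001], [0.151, 0.989, 0.0], [-0.0, 0.001, -1.0]]
force: [-0.4, -0.5, 0.3]
finger_gap: 0.572
grasp_force: 0.0
```

Call:
{"name": "move_arm", "arguments": {
  "grip": [5,2,2,2,2,2,2,2,2,2],
  "travel": [
    [0,0,0],
    [0,0,0],
    [0,0,0],
    [0,0,0],
    [0,0,0],
    [0,0,0],
    [0,0,0],
    [0,0,0],
    [0,0,0],
    [0,0,0]
  ],
  "delta_rot": [
    [0,0,0],
    [0,0,0],
    [0,0,0],
    [0,0,0],
    [0,0,0],
    [0,0,0],
    [0,0,0],
    [0,0,0],
    [0,0,0],
    [0,0,0]
  ],
  "force": 20
}}

```text
time: 39.33
ee_pos: [0.3694, 0.3581, 0.0321]
ee_rot: [[-0.989, 0.151, 0.001], [0.151, 0.989, 0.0], [-0.0, 0.001, -1.0]]
force: [0.3, -0.8, 5.7]
finger_gap: 0.344
grasp_force: 19.8
```

Call:
{"name": "move_arm", "arguments": {
  "grip": [2,2,2,2,2,2,2,2,2,2],
  "travel": [
    [0,0,1],
    [0,0,1.6],
    [0,0,1.8],
    [0,0,1.8],
    [0,0,1.8],
    [0,0,1.8],
    [0,0,1.6],
    [0,0,1],
    [0,0,0.4],
    [0,0,0]
  ],
  "delta_rot": [
    [0,0,0],
    [0,0,0],
    [0,0,0],
    [0,0,0],
    [0,0,0],
    [0,0,0],
    [0,0,0],
    [0,0,0],
    [0,0,0],
    [0,0,0]
  ]
}}

```text
time: 40.17
ee_pos: [0.3695, 0.3581, 0.1605]
ee_rot: [[-0.988, 0.151, 0.001], [0.151, 0.988, 0.001], [-0.001, 0.001, -1.0]]
force: [0.3, 0.4, -0.9]
finger_gap: 0.34
grasp_force: 19.8
```

Call:
{"name": "move_arm", "arguments": {
  "grip": [2,2,2,2,2,2,2,2,2,2],
  "travel": [
    [0.5,-1,0],
    [1.2,-1.8,0],
    [1.2,-1.8,0],
    [1.2,-1.8,0],
    [1.2,-1.8,0],
    [1.2,-1.8,0],
    [1.2,-1.8,0],
    [1.2,-1.8,0],
    [1.2,-1.8,0],
    [1.2,-1.8,0]
  ],
  "delta_rot": [
    [0,0,0.0165],
    [0,0,0.0165],
    [0,0,0.0165],
    [0,0,0.0165],
    [0,0,0.0165],
    [0,0,0.0165],
    [0,0,0.0165],
    [0,0,0.0165],
    [0,0,0.0165],
    [0,0,0.0165]
  ]
}}

```text
time: 41.0
ee_pos: [0.4819, 0.1846, 0.1584]
ee_rot: [[-1.0, -0.014, -0.002], [-0.014, 1.0, -0.001], [0.002, -0.001, -1.0]]
force: [-0.2, 0.1, -0.2]
finger_gap: 0.344
grasp_force: 19.8
```

Call:
{"name": "move_arm", "arguments": {
  "grip": [2,2,2,2,2,2,2,2,2,2],
  "travel": [
    [1.2,-1.8,0],
    [1.2,-1.8,0],
    [1.2,-1.8,0],
    [1.2,-1.8,0],
    [1.2,-1.8,0],
    [1.2,-1.8,0],
    [1.2,-1.8,0],
    [1.2,-1.8,0],
    [0.6,-1.4,0],
    [0,0,0]
  ],
  "delta_rot": [
    [0,0,0],
    [0,0,0],
    [0,0,0],
    [0,0,0],
    [0,0,0],
    [0,0,0],
    [0,0,0],
    [0,0,0],
    [0,0,0],
    [0,0,0]
  ]
}}

```text
time: 41.83
ee_pos: [0.5848, 0.0256, 0.1586]
ee_rot: [[-1.0, -0.011, -0.001], [-0.011, 1.0, -0.0], [0.001, -0.0, -1.0]]
force: [0.5, 0.5, -1.6]
finger_gap: 0.343
grasp_force: 19.8
```

Call:
{"name": "move_arm", "arguments": {
  "grip": [2,2,2,2,2,2,2,2,2,2],
  "travel": [
    [0,0,-1.8],
    [0,0,-1.8],
    [0,0,-1.8],
    [0,0,-1.6],
    [0,0,-1.2],
    [0,0,-0.8],
    [0,0,-0.6],
    [0,0,-0.4],
    [0,0,-0.3],
    [0,0,-0.2]
  ],
  "delta_rot": [
    [0,0,0],
    [0,0,0],
    [0,0,0],
    [0,0,0],
    [0,0,0],
    [0,0,0],
    [0,0,0],
    [0,0,0],
    [0,0,0],
    [0,0,0]
  ]
}}

```text
time: 42.67
ee_pos: [0.5845, 0.0279, 0.0548]
ee_rot: [[-1.0, -0.013, 0.001], [-0.013, 1.0, 0.0], [-0.001, 0.0, -1.0]]
force: [0.8, -0.3, -0.4]
finger_gap: 0.342
grasp_force: 19.8
```

Release it, then rise.

Call:
{"name": "move_arm", "arguments": {
  "grip": [2,2,2,2,2,2,2.5,3.5,4.2,4.2],
  "travel": [
    [0,0,-0.1],
    [0,0,-0.1],
    [0,0,-0.1],
    [0,0,0],
    [0,0,0],
    [0,0,0],
    [0,0,0],
    [0,0,0],
    [0,0,0],
    [0,0,0]
  ],
  "delta_rot": [
    [0,0,0],
    [0,0,0],
    [0,0,0],
    [0,0,0],
    [0,0,0],
    [0,0,0],
    [0,0,0],
    [0,0,0],
    [0,0,0],
    [0,0,0]
  ]
}}

```text
time: 43.5
ee_pos: [0.5843, 0.0279, 0.0518]
ee_rot: [[-1.0, -0.013, 0.0], [-0.013, 1.0, -0.0], [-0.0, -0.0, -1.0]]
force: [0.5, -0.2, -0.5]
finger_gap: 0.472
grasp_force: 0.0
```

Call:
{"name": "move_arm", "arguments": {
  "grip": [4.2,4.2,4.2,4.2,4.2,3,2,1,0,0],
  "travel": [
    [0,0,1],
    [0,0,2],
    [0,0,2.5],
    [0,0,2.5],
    [0,0,2.5],
    [0,0,1.5],
    [-1.5,-0.4,0],
    [-2.5,-0.6,0],
    [-2.5,-0.6,0],
    [-2.5,-0.6,0]
  ],
  "delta_rot": [
    [0,0,0],
    [0,0,0],
    [0,0,0],
    [0,0,0],
    [0,0,0],
    [0,0,0],
    [0,0,0],
    [0,0,0],
    [0,0,0],
    [0,0,0]
  ]
}}

```text
time: 44.33
ee_pos: [0.4933, 0.0057, 0.1725]
ee_rot: [[-1.0, -0.013, 0.001], [-0.013, 1.0, -0.0], [-0.001, -0.0, -1.0]]
force: [0.1, -0.5, 0.1]
finger_gap: 0.139
grasp_force: 0.0
```

Call:
{"name": "move_arm", "arguments": {
  "grip": [0,0,0,0,0,0,0,0,0,0],
  "travel": [
    [-2.7,-0.8,0],
    [-2.7,-0.8,0],
    [-2.7,-0.8,0],
    [-2.7,-0.8,0],
    [-2,-0.6,0],
    [-0.6,0,0],
    [0,0,0],
    [0,0,0],
    [0,0,0],
    [0,0,0]
  ],
  "delta_rot": [
    [0,0,0],
    [0,0,0],
    [0,0,0],
    [0,0,0],
    [0,0,0],
    [0,0,0],
    [0,0,0],
    [0,0,0],
    [0,0,0],
    [0,0,0]
  ]
}}

```text
time: 45.17
ee_pos: [0.3617, -0.032, 0.1719]
ee_rot: [[-1.0, -0.014, 0.001], [-0.014, 1.0, -0.0], [-0.001, -0.0, -1.0]]
force: [-0.3, -0.4, -0.3]
finger_gap: 0.005
grasp_force: 0.0
```

```bash
python3 chk.py t10 | tail -1; python3 - <<'E'
from h import *
snap('side','s10'); 
for n in ('t10','s10'):
    i=cv2.imread(f'pics/{n}.png');h=cv2.cvtColor(i,cv2.COLOR_BGR2HSV)
    m=cv2.inRange(h,(5,70,70),(22,255,255));m=cv2.morphologyEx(m,cv2.MORPH_CLOSE,np.ones((5,5)));m[:160]=0
    k,_,s,c=cv2.connectedComponentsWithStats(m)
    for j in range(1,k):
        if s[j,4]>80: print(n,s[j],onz(n,c[j],.057)[:2])
E
```

```text
[(np.int32(271), array([310.7, 222.4]), array([0.5825, 0.0285])), (np.int32(272), array([335.4, 223.5]), array([ 0.5827, -0.0328])), (np.int32(286), array([359.5, 224.2]), array([ 0.584 , -0.0927]))]
t10 [305 205  13  33 275] [0.5766 0.028 ]
t10 [330 206  12  33 283] [ 0.5769 -0.0321]
t10 [354 207  12  33 290] [ 0.5776 -0.0909]
s10 [ 506  160  106   34 1176] [1.1605 0.239 ]
s10 [ 304  238   46   68 2400] [ 0.5805 -0.0572]
```

All three cartons stand side by side at y = 28, -32 and -92 mm. I'll go down in front of the handle.

Call:
{"name": "move_arm", "arguments": {
  "grip": [0,0,0,0,0,0,0,0,0,0],
  "travel": [
    [-0.3,0,-1],
    [0,0,-1.8],
    [0,0,-2.2],
    [0,0,-2.2],
    [0,0,-2.2],
    [0,0,-1.5],
    [0,0,-1],
    [0,0,-0.5],
    [0,0,0],
    [0,0,0]
  ],
  "delta_rot": [
    [0,0,0],
    [0,0,0],
    [0,0,0],
    [0,0,0],
    [0,0,0],
    [0,0,0],
    [0,0,0],
    [0,0,0],
    [0,0,0],
    [0,0,0]
  ]
}}

```text
time: 46.1
ee_pos: [0.3574, -0.032, 0.0476]
ee_rot: [[-1.0, -0.013, -0.0], [-0.013, 1.0, 0.0], [0.0, 0.0, -1.0]]
force: [1.1, 0.7, -0.2]
finger_gap: 0.003
grasp_force: 0.0
```

Call:
{"name": "move_arm", "arguments": {
  "grip": [0,0,0,0,0,0,0,0,0,0],
  "travel": [
    [0.2,0,0],
    [0.2,0,0],
    [0.2,0,0],
    [0.2,0,0],
    [0.2,0,0],
    [0.2,0,0],
    [0.3,0,0],
    [0.3,0,0],
    [0.4,0,0],
    [0.5,0,0]
  ],
  "delta_rot": [
    [0,0,0],
    [0,0,0],
    [0,0,0],
    [0,0,0],
    [0,0,0],
    [0,0,0],
    [0,0,0],
    [0,0,0],
    [0,0,0],
    [0,0,0]
  ]
}}

```text
time: 46.93
ee_pos: [0.3838, -0.032, 0.0476]
ee_rot: [[-1.0, -0.013, -0.001], [-0.013, 1.0, 0.0], [0.001, 0.0, -1.0]]
force: [-2.4, 0.4, 0.9]
finger_gap: 0.007
grasp_force: 1.2
```

Call:
{"name": "move_arm", "arguments": {
  "grip": [0,0,0,0,0,0,0,0,0,0],
  "travel": [
    [0.6,0,0],
    [0.6,0,0],
    [0.6,0,0],
    [0.6,0,0],
    [0.6,0,0],
    [0.6,0,0],
    [0.6,0,0],
    [0.6,0,0],
    [0.6,0,0],
    [0.6,0,0]
  ],
  "delta_rot": [
    [0,0,0],
    [0,0,0],
    [0,0,0],
    [0,0,0],
    [0,0,0],
    [0,0,0],
    [0,0,0],
    [0,0,0],
    [0,0,0],
    [0,0,0]
  ]
}}

```text
time: 47.77
ee_pos: [0.4447, -0.0321, 0.0477]
ee_rot: [[-1.0, -0.013, -0.0], [-0.013, 1.0, 0.0], [0.0, 0.0, -1.0]]
force: [-2.5, 2.5, -0.4]
finger_gap: 0.005
grasp_force: 1.2
```

Call:
{"name": "move_arm", "arguments": {
  "grip": [0,0,0,0,0,0,0,0,0,0],
  "travel": [
    [0.6,0,0],
    [0.6,0,0],
    [0.6,0,0],
    [0.6,0,0],
    [0.6,0,0],
    [0.6,0,0],
    [0.6,0,0],
    [0.6,0,0],
    [0.6,0,0],
    [0.6,0,0]
  ],
  "delta_rot": [
    [0,0,0],
    [0,0,0],
    [0,0,0],
    [0,0,0],
    [0,0,0],
    [0,0,0],
    [0,0,0],
    [0,0,0],
    [0,0,0],
    [0,0,0]
  ]
}}

```text
time: 48.6
ee_pos: [0.5048, -0.0321, 0.0477]
ee_rot: [[-1.0, -0.013, -0.0], [-0.013, 1.0, 0.0], [0.0, 0.0, -1.0]]
force: [-2.5, 1.5, 1.4]
finger_gap: 0.005
grasp_force: 1.2
```

Call:
{"name": "move_arm", "arguments": {
  "grip": [0,0,0,0,0,0,0,0,0,0],
  "travel": [
    [0.6,0,0],
    [0.6,0,0],
    [0.6,0,0],
    [0.6,0,0],
    [0.6,0,0],
    [0.6,0,0],
    [0.5,0,0],
    [0.5,0,0],
    [0.5,0,0],
    [0.5,0,0]
  ],
  "delta_rot": [
    [0,0,0],
    [0,0,0],
    [0,0,0],
    [0,0,0],
    [0,0,0],
    [0,0,0],
    [0,0,0],
    [0,0,0],
    [0,0,0],
    [0,0,0]
  ]
}}

```text
time: 49.43
ee_pos: [0.5606, -0.0321, 0.0477]
ee_rot: [[-1.0, -0.013, -0.0], [-0.013, 1.0, 0.0], [0.0, 0.0, -1.0]]
force: [-2.9, 1.3, -0.7]
finger_gap: 0.007
grasp_force: 1.2
```

Call:
{"name": "move_arm", "arguments": {
  "grip": [0,0,0,0,0,0,0,0,0,0],
  "travel": [
    [0.4,0,0],
    [0.4,0,0],
    [0.3,0,0],
    [0.3,0,0],
    [0.2,0,0],
    [0.2,0,0],
    [0.2,0,0],
    [0.2,0,0],
    [0.2,0,0],
    [0.2,0,0]
  ],
  "delta_rot": [
    [0,0,0],
    [0,0,0],
    [0,0,0],
    [0,0,0],
    [0,0,0],
    [0,0,0],
    [0,0,0],
    [0,0,0],
    [0,0,0],
    [0,0,0]
  ]
}}

```text
time: 50.27
ee_pos: [0.5863, -0.0321, 0.0477]
ee_rot: [[-1.0, -0.013, -0.0], [-0.013, 1.0, 0.0], [0.0, 0.0, -1.0]]
force: [-2.2, 1.6, 0.4]
finger_gap: 0.005
grasp_force: 1.1
```

Call:
{"name": "move_arm", "arguments": {
  "grip": [0,0,0,0,0,0,0,0,0,0],
  "travel": [
    [0.2,0,0],
    [0.2,0,0],
    [0.1,0,0],
    [0.1,0,0],
    [0.1,0,0],
    [0.1,0,0],
    [0.1,0,0],
    [0.1,0,0],
    [0.1,0,0],
    [0.1,0,0]
  ],
  "delta_rot": [
    [0,0,0],
    [0,0,0],
    [0,0,0],
    [0,0,0],
    [0,0,0],
    [0,0,0],
    [0,0,0],
    [0,0,0],
    [0,0,0],
    [0,0,0]
  ]
}}

```text
time: 51.1
ee_pos: [0.5983, -0.0321, 0.0477]
ee_rot: [[-1.0, -0.013, -0.0], [-0.013, 1.0, 0.0], [0.0, 0.0, -1.0]]
force: [-3.0, 1.3, 0.5]
finger_gap: 0.004
grasp_force: 1.0
```

Call:
{"name": "move_arm", "arguments": {
  "grip": [0,0,0,0,0,0,0,0,0,0],
  "travel": [
    [0.1,0,0],
    [0.1,0,0],
    [0.1,0,0],
    [0.1,0,0],
    [0,0,0],
    [0,0,0],
    [0,0,0],
    [0,0,0],
    [0,0,0],
    [0,0,0]
  ],
  "delta_rot": [
    [0,0,0],
    [0,0,0],
    [0,0,0],
    [0,0,0],
    [0,0,0],
    [0,0,0],
    [0,0,0],
    [0,0,0],
    [0,0,0],
    [0,0,0]
  ]
}}

```text
time: 51.93
ee_pos: [0.6019, -0.0321, 0.0476]
ee_rot: [[-1.0, -0.013, -0.001], [-0.013, 1.0, 0.0], [0.001, 0.0, -1.0]]
force: [-4.4, 2.6, 2.0]
finger_gap: 0.005
grasp_force: 2.4
```

Call:
{"name": "move_arm", "arguments": {
  "grip": [0,0,0,0,0,0,0,0,0,0],
  "travel": [
    [0.1,0,0],
    [0.1,0,0],
    [0.1,0,0],
    [0,0,0],
    [0,0,0],
    [0,0,0],
    [0,0,0],
    [0,0,0],
    [0,0,0],
    [0,0,0]
  ],
  "delta_rot": [
    [0,0,0],
    [0,0,0],
    [0,0,0],
    [0,0,0],
    [0,0,0],
    [0,0,0],
    [0,0,0],
    [0,0,0],
    [0,0,0],
    [0,0,0]
  ]
}}

```text
time: 52.77
ee_pos: [0.602, -0.0321, 0.0475]
ee_rot: [[-1.0, -0.013, -0.007], [-0.013, 1.0, 0.0], [0.007, 0.0, -1.0]]
force: [-13.4, 1.5, 10.4]
finger_gap: 0.005
grasp_force: 7.0
```

The drawer met a hard stop at the expected place. I'll back off, move up and look.

Call:
{"name": "move_arm", "arguments": {
  "grip": [0,0,0,0,0,0,0,0,0,0],
  "travel": [
    [-0.3,0,0],
    [-0.5,0,0],
    [-1,0,0],
    [-2,0,0],
    [-2.5,0,0],
    [-2.5,0,1],
    [-2.5,0,2.5],
    [-2,0,3],
    [0,0,3],
    [0,0,3]
  ],
  "delta_rot": [
    [0,0,0],
    [0,0,0],
    [0,0,0],
    [0,0,0],
    [0,0,0],
    [0,0,0],
    [0,0,0],
    [0,0,0],
    [0,0,0],
    [0,0,0]
  ]
}}

```text
time: 53.6
ee_pos: [0.4706, -0.0322, 0.1737]
ee_rot: [[-1.0, -0.013, -0.0], [-0.013, 1.0, -0.0], [0.0, -0.0, -1.0]]
force: [1.9, 0.4, -0.7]
finger_gap: 0.002
grasp_force: 0.0
```

Call:
{"name": "move_arm", "arguments": {
  "grip": [0,0,0,0,0,0,0,0,0,0],
  "travel": [
    [-0.5,-1.5,1],
    [-0.8,-2.5,1],
    [-0.8,-2.5,0],
    [-0.8,-2.5,0],
    [-0.8,-2.5,0],
    [-0.8,-2.5,0],
    [-0.8,-2.5,0],
    [-0.5,-2,0],
    [0,-1,0],
    [0,0,0]
  ],
  "delta_rot": [
    [0,0,0],
    [0,0,0],
    [0,0,0],
    [0,0,0],
    [0,0,0],
    [0,0,0],
    [0,0,0],
    [0,0,0],
    [0,0,0],
    [0,0,0]
  ]
}}

```text
time: 54.43
ee_pos: [0.4144, -0.2289, 0.1929]
ee_rot: [[-1.0, -0.011, 0.002], [-0.011, 1.0, -0.001], [-0.002, -0.001, -1.0]]
force: [-0.1, -0.2, 0.9]
finger_gap: 0.003
grasp_force: 0.0
```

```bash
python3 - <<'E'
from h import *
s=snap('side','s11')['pixels'];t=snap('top','t11')['pixels']
o=np.zeros((600,800,3),np.uint8);o[:360,:480]=s[120:480,180:].copy()[:, :460] if False else cv2.resize(s,(480,360));o[:300,485:785]=cv2.resize(t[140:240,260:360+0],None,fx=3,fy=3);o[365:600,:640]=t[120:355];cv2.imwrite('pics/m11.png',o)
E
```

```text
(no output)
```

View pics/m11.png

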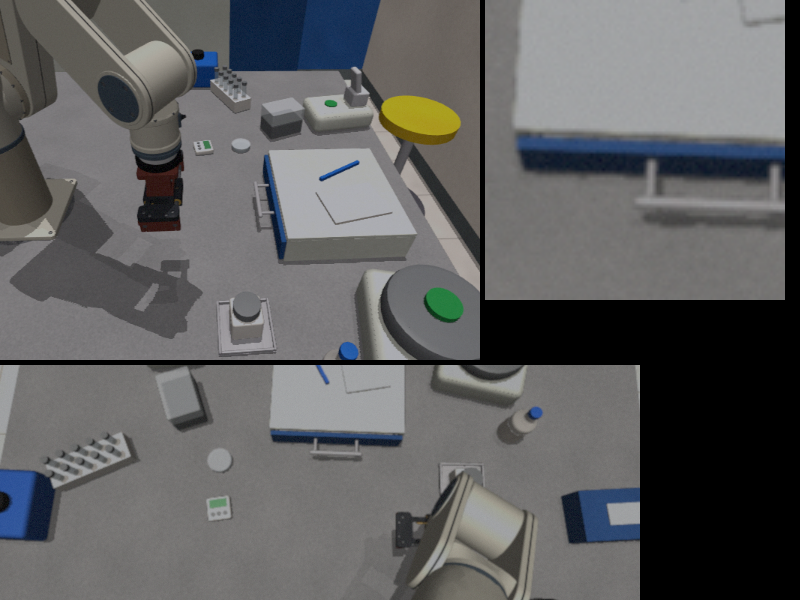

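The drawer is flush, the jar is in the tray, and the dish and timer are undisturbed. I'll check the handle position and hand in.

```bash
python3 - <<'E'
from h import *
print(onz('t11',(331.7,207.5),.055), 'start .387')
print(hand_in())
E
```

```text
[ 0.6188 -0.0216  0.055 ] start .387
the job is handed in; nothing more can be done
None
```

The job is done and handed in: the jar is on the tray, the pipette is in the drawer's front compartment, all three cartons stand side by side in the rear compartment, and the drawer is shut, with the dish and timer left where they were.

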